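Seat the strip and flip the clamp leaf over it

ROBOT

A 7-joint arm with a two-finger parallel gripper is mounted at the origin on the work surface. World frame = base frame: x ahead of the robot, y to its left, z up, the work surface at z = 0. Lengths are in m, angles in rad, forces in N, time in s.
With the tool pointing down it reaches from about 0.35 to 0.9 m from the base axis. Payload 19.9 kg.
Tool frame: the origin (TCP) lies at the very end of the fingers, on their centre line; the grasp point (between the pads) lies 19 mm behind it (robot.hold_point_z is the distance from the TCP to the grasp point, in m); z points along the fingers, y is the direction in which the jaws open and shut (so a half turn about z gives the same grasp; the last joint's range is limited). The gripper opens to 85 mm and grips with 20 to 120 N. Pads are 22 mm wide; open, the fingers measure 114 mm over their backs; the gripper's body (76 mm by 85 mm) begins 54 mm behind the grasp point. The pads swing forward as they close: fully open they stand 13 mm farther back than shut.
Start: joints at [1.216, 0.417, -0.01, 1.614, 0.005, 1.111, -0.053], TCP at [0.193, -0.594, 0.194] pointing down, gripper open.
Joint ranges: [-2.81, 2.81], [-0.39, 2.02], [-1.27, 1.25], [0.06, 2.57], [-1.19, 4.33], [0.19, 2], [-2.82, 2.82]. Speed limits (rad/s): [1.89, 1.89, 2.39, 2.39, 3.01, 3.01, 3.01].

INTERFACE

Orientations are given as [roll, pitch, yaw] about the fixed x, y, z axes, in that order (R = Rz(yaw) Ry(pitch) Rx(roll)).
In Python, from bench import robot, get_image, camera_params gives the robot as it stands.
- The arm moves only by the tool servo_tool, never from a script. Its argument "rows" is a list of rows, each a list of 5 numbers: the finger opening in mm, from 0 to 85.4, then the shift along the tool's x, y, z scaled (see below), then the turn about the tool's z scaled (see below). In form: [[grip, x, y, z, roll], ...]. A call has 1 to 20 rows; each row shifts and turns the commanded pose from where the row before left it, along the tool's axes as they then stand; what a row does not reach is not made up. The controller multiplies each number of a shift by 3 cm and each number of a turn by 4 degrees. A row lasts 1/12 s, in which the tool goes at most 41.7 mm and 7.16 degrees, less where a joint would pass 70% of its speed; a pose out of reach is approached as far as the arm can. A call with a number of a shift or a turn outside -1 to 1 is refused whole. A call with a gripper value outside its range is refused whole. The fingers move at their own pace and stop on an object; "force" is the grip in N (left out, the last holds). Time passes only in rows, so rows that do not move let the fingers close. It gives the time, the measured TCP pose, the force and the opening at its end, in the units of the state.
- robot.state(): the state, without advancing time (a new reading comes with each control period).
- get_image(name): name is "scene" or "top" or "wrist"; returns the picture (384x512x3 uint8, blue, green, red); there is no depth.
- camera_params(name): a dict with "fx", "fy", "cx", "cy" (pixels), "T" (4x4, takes a point from camera to world coordinates). Camera axes: x right, y up, looking along -z (the intrinsics and any distortion apply to the point x, -y, -z); pixel columns grow to the right and rows downward; lengths in m; the calibration is good to about 2 mm. The wrist camera is an equidistant fisheye: a pixel r from the principal point sees the ray r / f radians off the axis. A picture is of the moment at which its call begins: read the wrist's pose just before it. camera_params takes no time and is no camera call; for the wrist camera it gives the pose at the moment of the call.
- robot.close_job(): hands the job in, once; it reports no verdict.
The state is a dict: "t": time; "joints": joint angles; "qvel": joint speeds; "joint_efforts": joint torques, N m; "tcp_pos": TCP position; "ee_rot": TCP orientation; "force": force on the tool from outside, world axes, zero at the start; "ft_torque": the same for the moment, N m; "width": opening from 0.0 (shut) to 1.0 (fully open).
Only numpy, scipy, OpenCV 4.12 (cv2) and the standard library are available. Lean on these libraries where they do the work, as an engineer would, in place of code of your own. Each camera call takes 0.05 s, during which the arm holds its last target.

TASK

With the fingertips, push the black strip lying in the jig's channel along until it is fully home against the end stop; then flip the jig's hinged steel leaf right over its spine so that it lies flat over the strip on the other side, and let go. Pick nothing up, and leave everything else on the bench where it is.

Things in the scene. Friction and masses are not known exactly. Their poses are not given: they have to be found in the camera images.
- jig: aluminium strip-bonding jig, fixed to the bench. Origin on the bench, straight below the middle of the hinge line (spine). Its x axis runs level along the spine, away from the robot; y points left, to the side where the leaf starts; z up. Base plate 12 mm thick, x from -110 to 90, y from -95 to 70 mm; past y = 70 nothing of the jig lies under the leaf, it is free down to the bench
- hinge (a point): middle of the hinge line (spine), at (0, 0, 40) mm in the jig's frame, 40 mm above the bench; axes as the jig's. Two dark hinge ears at x = -56 and 56 mm, tops 46 mm above the bench
- rest (a point): middle of the top of the dark rubber rest pad under the leaf, at (0, 52, 35) mm in the jig's frame; the pad is 14 mm wide in y, 70 mm along x
- channel (a point): mouth of the strip's channel on its floor, at (-45, -60, 12) mm in the jig's frame. The channel runs along jig x between two steel rails (x from -45 to 60, tops 36 mm above the bench, each 10 mm thick, gap 21 mm). Open at this end, which faces the robot; closed by a stop block at the far end. The floor goes on as the base plate to x = -110
- stop (a point): middle of the stop face that the strip's far end must meet, at (60, -60, 21) mm in the jig's frame; the stop block is as tall as the rails
- leaf (a joint): angle of the steel leaf about the spine, rad: 0 = level on the jig's +y side, pi/2 = upright, pi = flat over the strip on the -y side. It starts 0.1 to 0.5, part raised. The hinge is stiff (0.17 N m of friction, weight at most 0.12 N m): the leaf stays where it is left, even half way down. About 3 N at the free edge moves it. Solid stops at 0 and pi
- leaf_edge (a point): middle of the leaf's free edge, 125 mm from the spine. The leaf is a steel plate 6 mm thick, mid-plane through the spine: 100 mm wide (along the spine) out to 100 mm from it, then a tab 50 mm wide out to 125 mm, centred. This point swings with the leaf: jig +y side at 0, -y side at pi, where the leaf's upper face is 43 mm above the bench
- strip: loose black bar, 110 long (its x axis, along the channel), 18 wide, 18 mm tall, 0.1 to 0.17 kg, in the channel. Origin at the centre of its underside. Starts 25 to 50 mm short of the stop, its near end out of the rails towards the robot. Home, its near end still stands 5 mm out of the rails and its origin is at x = 5 mm in the jig's frame. Slides under about 1 N
- spare_strip: loose black bar, 110 x 18 x 18, the same as the strip, lying on the bench beside the jig; not part of the job, leave it alone. Origin as for the strip, at the centre of its underside
- tin: round metal can, 60 across, 75 tall, standing on the bench beyond the jig; leave alone. Origin at the underside
- glue_bottle: slim bottle, 38 across, 100 tall, standing on the bench beyond the jig; leave alone. Origin at the underside
- screwdriver: screwdriver lying on the bench beyond the leaf's free edge; leave alone. Origin at the underside
- wrench: wrench lying on the bench to the left; leave alone. Origin at the underside
- vee_block: dark steel block with a groove, 60 x 45 x 38, on the bench to the right; leave alone. Origin at the underside
- solvent_can: rectangular metal can, 60 x 100 x 150 with a cap, at the back left; leave alone. Origin at the underside
- nozzle_cup: open grey cup, 68 across, 70 tall, at the back right; leave alone. Origin at the underside
Not all that is in view belongs to the job. Leave any pink, turquoise or white look-alike of the strip alone.

How it is judged:
On the way, in this order (a step that is already met when the one before it is completed fails the run):
1. the strip is home against the end stop while the leaf is still open (x of strip in the frame of jig above 0.001 m and y of strip in the frame of jig between -0.064 and -0.056 m and z of strip in the frame of jig below 0.016 m and value of joint leaf below 1.57 rad), for 0.2 s.
2. the leaf has been flipped over and lies flat on the other side (value of joint leaf above 3.08 rad), for 0.2 s.
At the end, for the whole second after the job is handed in: The leaf lies flat on the strip's side (within 0.06 rad of its stop) and the strip lies at rest on the channel floor, within 4 mm of the end stop (x of strip in the frame of jig above 0.001 m and y of strip in the frame of jig between -0.064 and -0.056 m and z of strip in the frame of jig below 0.016 m and value of joint leaf above 3.08 rad and linear speed of strip below 0.01 m/s); the robot touches nothing.
It fails at once if the strip is lifted out of the channel (raised more than 12 mm) (z of strip in the frame of jig above 0.024 m).
It fails at once if something else on the bench is moved more than 30 mm (distance of any of spare_strip, tin, glue_bottle, screwdriver, wrench, vee_block, solvent_can, nozzle_cup from where it was at the start of the episode above 0.03 m).
It also fails if it takes over 58 s, if anything falls off the work surface, if the arm or the gripper's body presses on something with over 40 N, if the wrist force passes 120 N, or if a joint passes its speed limit or range.

## Working session

There is one attempt and no reset: what is moved stays moved. The work goes in short steps, Python scripts to look and compute and a tool call to move; the robot and the scene stay as the last step left them, time stands still between calls to the robot, and variables do not carry over. Pictures are saved under pics/ and viewed, and the job is handed in when it is done.

Besides the shell and the picture viewer there is one more tool, called after "Request:" as a command line: name --pt "numbers of a row" for each row, then --argument value for the rest. servo_tool: Moves the arm, as the interface text tells. Shifts and turns lie within -1 to 1; 1 stands for 3 cm of shift or 4 degrees of turn. Its arguments: {"type":"object","properties":{"rows":{"type":"array","items":{"type":"array","items":{"type":"number"}}},"force":{"type":"number"}},"required":["rows"]}

```bash
mkdir -p pics; ls; python3 - <<'E'
from bench import robot,get_image,camera_params
import cv2
for n in ("scene","top","wrist"):
    cv2.imwrite(f"pics/{n}0.png",get_image(n)); p=camera_params(n); print(n,p)
print(robot.state(), robot.hold_point_z)
E
```

```text
pics
scene {'fx': 467.1345260015147, 'fy': 467.1345260015147, 'cx': 250.4578276741341, 'cy': 192.18247347951004, 'T': array([[ 0.70651089, -0.41793806,  0.57111307,  1.43313244],
       [ 0.7074036 ,  0.39361966, -0.58706363, -0.88552345],
       [ 0.0205549 ,  0.81877429,  0.57374747,  0.92340028],
       [ 0.        ,  0.        ,  0.        ,  1.        ]])}
top {'fx': 354.9933483533021, 'fy': 354.9933483533021, 'cx': 257.3762517110477, 'cy': 189.0223081344641, 'T': array([[-0.00467166,  0.99644195, -0.08415235,  0.49341367],
       [-0.99998327, -0.00494199, -0.00300441,  0.00312869],
       [-0.0034096 ,  0.08413691,  0.99644837,  1.07515118],
       [ 0.        ,  0.        ,  0.        ,  1.        ]])}
wrist {'fx': 297.3186396354542, 'fy': 297.3186396354542, 'cx': 254.90611220601613, 'cy': 195.41342991269207, 'T': array([[ 0.30927169,  0.91064291,  0.27400824,  0.26433474],
       [-0.95097207,  0.29669275,  0.08732436, -0.57119888],
       [-0.00177495, -0.28758113,  0.95775463,  0.37350855],
       [ 0.        ,  0.        ,  0.        ,  1.        ]])}
{'t': 0.15, 'joints': array([ 1.21551402,  0.41786806, -0.01031225,  1.61405018,  0.00471903,
        1.11071406, -0.05301359]), 'qvel': array([-0.00082939, -0.00054928, -0.00076614, -0.00157464, -0.00143332,
        0.00071624,  0.0014133 ]), 'joint_efforts': array([-1.96324404e-04, -8.64740109e+01,  6.78127315e-01, -4.35058558e+01,
        1.89770095e-02,  5.83023269e-03, -1.00019658e-04]), 'tcp_pos': array([ 0.19280229, -0.59418189,  0.19367849]), 'ee_rot': array([-3.14058070e+00,  9.51627237e-05,  3.13793403e-01]), 'force': array([-0.71026397, -0.09163436, -0.24012331]), 'ft_torque': array([-0.01093576,  0.00288837,  0.02244879]), 'width': 0.9964988908032314} 0.0187
```

View pics/scene0.png

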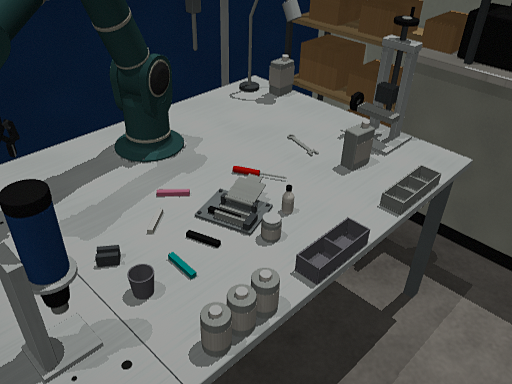

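View pics/top0.png

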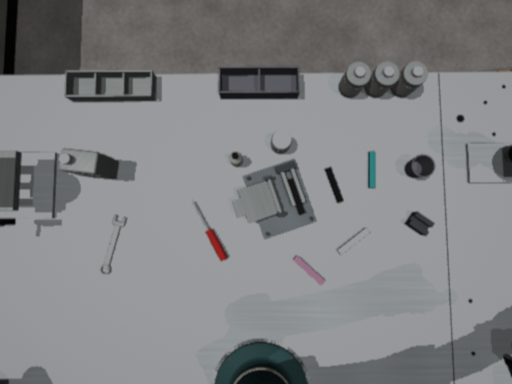

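The scene view shows the jig around (235,203) and the top view shows it at (280,200). Two black bars fit the strip in the top view. The one at (295,193) lies between rails on the jig, and the one at (334,185) lies on the bare bench, so that is the spare. I'll enlarge the jig to confirm.

```bash
python3 - <<'E'
import cv2
a=cv2.imread("pics/top0.png")[145:250,225:355]
cv2.imwrite("pics/top_crop.png",cv2.resize(a,None,fx=6,fy=5.7,interpolation=cv2.INTER_CUBIC))
a=cv2.imread("pics/scene0.png")[165:255,180:300]
cv2.imwrite("pics/scene_crop.png",cv2.resize(a,None,fx=6,fy=6,interpolation=cv2.INTER_CUBIC))
E
```

```text
(no output)
```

View pics/top_crop.png

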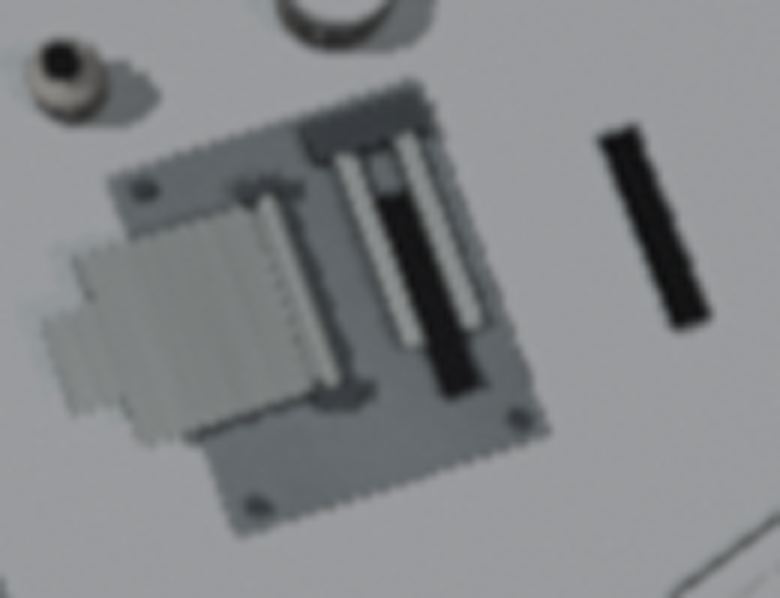

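View pics/scene_crop.png

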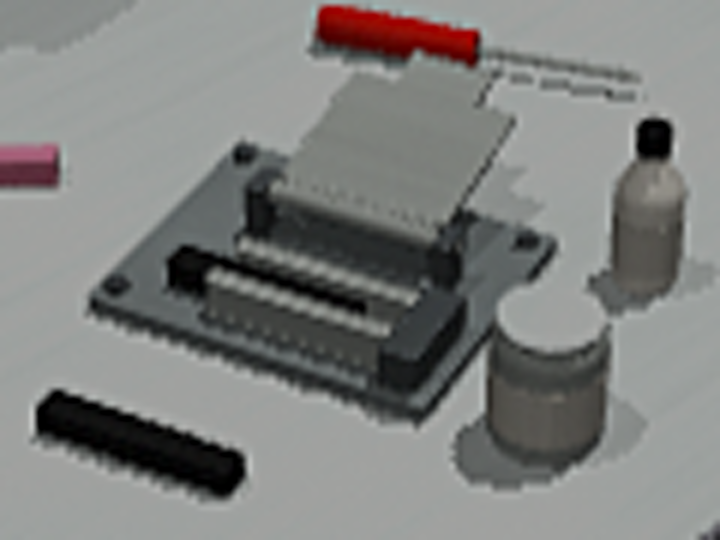

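View pics/wrist0.png

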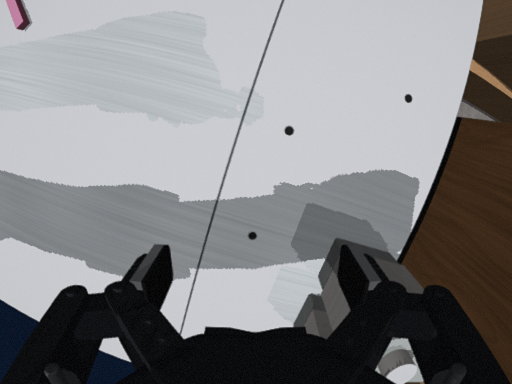

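The crops confirm it. The bar in the jig's channel, sticking out at the robot end, is the strip, and the bar on the bench at crop (655,225) is the spare. Next I'll work out the jig's pose from the plate corners and check it against the rails and the strip.

```bash
cat > h.py <<'E'
import numpy as np
from bench import robot,get_image,camera_params
def ray(n,u,v,p=None):
    p=p or camera_params(n); T=p["T"]
    d=T[:3,:3]@np.array([(u-p["cx"])/p["fx"],-(v-p["cy"])/p["fy"],-1]); return T[:3,3],d
def onz(n,u,v,z):
    o,d=ray(n,u,v); return o+d*(z-o[2])/d[2]
def proj(n,P):
    p=camera_params(n);q=np.linalg.inv(p["T"])@np.append(P,1)
    return p["cx"]+p["fx"]*q[0]/-q[2], p["cy"]-p["fy"]*q[1]/-q[2]
def fit(A,B): # 2D rigid B=R A+t
    a=A-A.mean(0);b=B-B.mean(0);th=np.arctan2((a[:,0]*b[:,1]-a[:,1]*b[:,0]).sum(),(a*b).sum())
    R=np.array([[np.cos(th),-np.sin(th)],[np.sin(th),np.cos(th)]]);return th,R,B.mean(0)-R@A.mean(0)
E
python3 - <<'E'
from h import *
top=lambda x,y:((x+.5)/6-.5+225,(y+.5)/5.7-.5+145)
sc=lambda x,y:((x+.5)/6-.5+180,(y+.5)/6-.5+165)
A=np.array([[90,70],[90,-95],[-110,-95],[-110,70]])/1000
B=np.array([onz("top",*top(*c),.012)[:2] for c in [(110,178),(417,80),(549,432),(238,535)]])
th,R,t=fit(A,B);print("top",np.degrees(th),t,(A@R.T+t-B)*1e3)
A2=A[[0,1,3]];B2=np.array([onz("scene",*sc(*c),.012)[:2] for c in [(556,240),(422,412),(90,300)]])
th2,R2,t2=fit(A2,B2);print("scene",np.degrees(th2),t2,(A2@R2.T+t2-B2)*1e3)
J=lambda P:(R.T@(P[:2]-t))*1e3
for nm,c,z in [("strip near end top",(462,385),.030),("strip far end",(395,197),.030),("rail L near",(413,345),.036),("rail R near",(473,325),.036),("rail L far",(345,153),.036),("rail R far",(405,135),.036),("spare",(655,225),.018),("earF",(268,190),.046),("earN",(343,393),.046),("spareR near",(690,328),0.018),("spare L far",(600,135),.018),("bottle",(62,60),.1),("tin top",(335,15),.075)]:
    print(nm,J(onz("top",*top(*c),z)).round(1))
# leaf tab corners: top-view + scene rays, triangulate
def tri(a,b):
    o1,d1=ray("top",*top(*a));o2,d2=ray("scene",*sc(*b))
    M=np.stack([d1,-d2],1);s=np.linalg.lstsq(M,o2-o1,rcond=None)[0];p,q=o1+s[0]*d1,o2+s[1]*d2
    return (p+q)/2,np.linalg.norm(p-q)
for a,b in [((42,318),(492,75)),((75,415),(412,55)),((75,255),(516,120)),((155,443),(335,75))]:
    P,e=tri(a,b);j=J(P);print("leaf",j,P[2]*1e3,"gap",e*1e3,"th",np.arctan2(P[2]-.04,j[1]/1e3))
E
```

```text
top 18.632862745814144 [ 0.56113956 -0.04423464] [[ 0.6771594   1.10271503]
 [ 1.80131942 -0.3156912 ]
 [-1.25380046 -1.13322041]
 [-1.22467835  0.34619657]]
scene 50.32881865734278 [ 0.59494693 -0.10332813] [[-26.63514314 -38.37773927]
 [ 47.74550142  12.25290079]
 [-21.11035828  26.12483847]]
strip near end top [-70.9 -59.5]
strip far end [ 31.6 -60.7]
rail L near [-43.8 -43. ]
rail R near [-43.6 -74.1]
rail L far [ 60.8 -44.4]
rail R far [ 60.1 -75.4]
spare [ -23.4 -179.8]
earF [53.8 -1.6]
earN [-55.8  -1.9]
spareR near [ -79.8 -177.8]
spare L far [  30.3 -170.1]
bottle [139.7  71.4]
tin top [124.  -58.6]
leaf [ 24.97889418 121.64505359] 68.62161981810999 gap 1.4143359038153134 th 0.23108485838698334
leaf [-25.49409368 122.47278084] 65.99929917495861 gap 1.077501560828431 th 0.20918096141621506
leaf [50.88689662 97.25442438] 61.11715821904268 gap 0.525197687788422 th 0.21381415283833555
leaf [-53.69811567  89.73970726] 62.673628619477505 gap 7.5209646583674346 th 0.24748056045120026
```

```bash
python3 - <<'E'
from h import *
sc=lambda x,y:((x+.5)/6-.5+180,(y+.5)/6-.5+165)
A2=np.array([[90,70],[90,-95],[-110,-95]])/1000;B2=np.array([onz("scene",*sc(*c),.012)[:2] for c in [(556,240),(422,412),(90,300)]])
th2,R2,t2=fit(A2,B2);print("scene",np.degrees(th2),t2,(A2@R2.T+t2-B2)*1e3)
th=np.radians(18.5);t=np.array([.5611,-.0442]);R=np.array([[np.cos(th),-np.sin(th)],[np.sin(th),np.cos(th)]])
for nm,p in [("strip end",(-71,-60)),("push start",(-105,-60)),("home",(-50,-60)),("tab118",(0,115)),("up",(0,0)),("over",(0,-118))]:
    print(nm,R@np.array(p)/1e3+t)
print(robot.state()["ee_rot"])
E
```

```text
scene 18.85674779208815 [ 0.56328752 -0.04548049] [[ 0.67707787  0.83973631]
 [ 1.38231627  0.65881306]
 [-2.05939415 -1.49854937]]
strip end [ 0.5128073  -0.12362805]
push start [ 0.4805643  -0.13441641]
home [ 0.5327221  -0.11696465]
tab118 [0.52460996 0.06485722]
up [ 0.5611 -0.0442]
over [ 0.59854195 -0.15610219]
[-3.14058070e+00  9.51627237e-05  3.13793403e-01]
```

The two views agree on a jig yaw of about 18.7° and an origin near (0.562, −0.045). The leaf stands at about 0.22 rad, and the strip's near end is at jig x ≈ −71. The tool's x axis already lies along jig x, so I'll shut the fingers and go above the channel mouth.

Request:
servo_tool --pt "0 0.3 -0.25 0 -0.1" --pt "0 0.7 -0.57 0 -0.1" --pt "0 0.7 -0.57 0 0" --pt "0 0.7 -0.57 0 0" --pt "0 0.7 -0.57 0 0" --pt "0 0.7 -0.57 0 0" --pt "0 0.7 -0.57 0 0" --pt "0 0.7 -0.57 0 0" --pt "0 0.7 -0.57 0 0" --pt "0 0.7 -0.57 0 0" --pt "0 0.7 -0.57 0 0" --pt "0 0.7 -0.57 0 0" --pt "0 0.7 -0.57 0 0" --pt "0 0.7 -0.57 0 0" --pt "0 0.7 -0.57 0 0" --pt "0 0.7 -0.57 0 0" --pt "0 0.7 -0.57 0 0" --pt "0 0.7 -0.57 0 0" --pt "0 0.5 -0.4 0 0" --pt "0 0.3 -0.2 0 0"

```text
t: 1.82
tcp_pos: [0.4614, -0.1669, 0.1942]
ee_rot: [-3.141, -0.0, 0.331]
force: [0.2, -0.3, -0.7]
width: 0.001
```

```bash
cat >> h.py <<'E'
TH=np.radians(18.7);TJ=np.array([.562,-.0447]);RJ=np.array([[np.cos(TH),-np.sin(TH)],[np.sin(TH),np.cos(TH)]])
def jig(P): return np.append((RJ.T@(np.asarray(P)[:2]-TJ)),P[2])*1e3
def report(goal=None):
    s=robot.state();j=jig(s["tcp_pos"]);y=s["ee_rot"][2]
    print("t",round(s["t"],2),"jig mm",j.round(1),"yaw rel",np.degrees(y-TH).round(2),"rot",s["ee_rot"].round(3),"F",s["force"].round(1),"w",round(s["width"],3))
    if goal is not None:
        d=np.zeros(3);g=np.array(goal,float)-j;w=RJ@g[:2]
        print("tool shift units",np.round([(np.cos(y)*w[0]+np.sin(y)*w[1])/30,(np.sin(y)*w[0]-np.cos(y)*w[1])/30,-g[2]/30],2))
E
python3 - <<'E'
from h import *
report((-98,-60,20))
E
```

```text
t 1.82 jig mm [-134.4  -83.5  194.2] yaw rel 0.26 rot [-3.141 -0.     0.331] F [ 0.2 -0.3 -0.7] w 0.001
tool shift units [ 1.22 -0.78  5.81]
```

Request:
servo_tool --pt "0 0.3 -0.2 0.3 0" --pt "0 0.3 -0.2 0.6 0" --pt "0 0.3 -0.2 0.8 0" --pt "0 0.3 -0.18 0.8 0" --pt "0 0 0 0.8 0" --pt "0 0 0 0.6 0" --pt "0 0 0 0.2 0" --pt "0 0 0 0 0"

```text
t: 2.48
tcp_pos: [0.4862, -0.1359, 0.0701]
ee_rot: [-3.14, 0.002, 0.328]
force: [-0.5, -0.5, 1.0]
width: -0.001
```

```bash
python3 - <<'E'
from h import *
report((-98,-60,20))
import cv2
p=camera_params("wrist");cv2.imwrite("pics/w1.png",get_image("wrist"))
E
```

```text
t 2.48 jig mm [-101.1  -62.1   70.1] yaw rel 0.07 rot [-3.14e+00  2.00e-03  3.28e-01] F [-0.5 -0.5  1. ] w -0.001
tool shift units [ 0.1  -0.07  1.67]
```

View pics/w1.png

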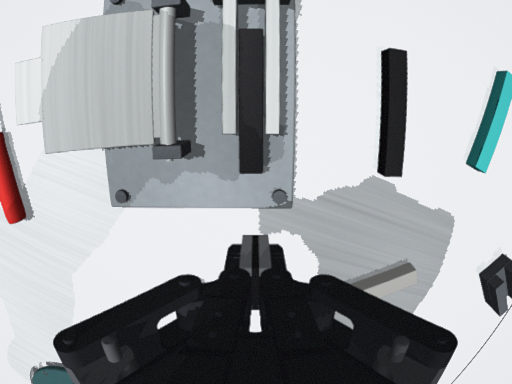

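In the wrist view the shut fingertips are at (256,240), in line with the strip's near end at (251,172). I'll go down and push.

Request:
servo_tool --pt "0 0.05 -0.03 0.4 0" --pt "0 0.05 -0.03 0.6 0" --pt "0 0 0 0.5 0" --pt "0 0 0 0.15 0" --pt "0 0 0 0 0" --pt "0 0 0 0 0"

```text
t: 3.03
tcp_pos: [0.4899, -0.1334, 0.0224]
ee_rot: [3.141, -0.0, 0.328]
force: [-0.6, -0.3, -0.5]
width: -0.001
```

```bash
python3 - <<'E'
from h import *
report((-61,-60,20))
E
```

```text
t 3.03 jig mm [-96.8 -60.9  22.4] yaw rel 0.07 rot [ 3.141 -0.     0.328] F [-0.6 -0.3 -0.5] w -0.001
tool shift units [ 1.19 -0.03  0.08]
```

Request:
servo_tool --pt "0 0.1 -0.03 0.05 0" --pt "0 0.12 0 0 0" --pt "0 0.12 0 0 0" --pt "0 0.12 0 0 0" --pt "0 0.12 0 0 0" --pt "0 0.12 0 0 0" --pt "0 0.1 0 0 0" --pt "0 0.1 0 0 0" --pt "0 0.1 0 0 0" --pt "0 0.08 0 0 0" --pt "0 0 0 0 0"

```text
t: 3.95
tcp_pos: [0.5203, -0.1218, 0.0202]
ee_rot: [-3.142, -0.0, 0.328]
force: [-0.2, 0.4, -0.7]
width: 0.0
```

```bash
python3 - <<'E'
from h import *
report((-61,-60,20))
E
```

```text
t 3.95 jig mm [-64.2 -59.7  20.2] yaw rel 0.09 rot [-3.142 -0.     0.328] F [-0.2  0.4 -0.7] w 0.0
tool shift units [0.11 0.01 0.01]
```

Request:
servo_tool --pt "0 0.05 0 0 0" --pt "0 0.05 0 0 0" --pt "0 0 0 0 0" --pt "0 0 0 0 0"

```text
t: 4.28
tcp_pos: [0.5227, -0.1211, 0.0202]
ee_rot: [-3.142, 0.0, 0.328]
force: [0.2, -1.2, 1.1]
width: 0.002
```

```bash
python3 - <<'E'
from h import *
report((-61,-60,20))
import cv2
cv2.imwrite("pics/w2.png",get_image("wrist"))
a=get_image("scene")[165:255,180:300]
cv2.imwrite("pics/s2.png",cv2.resize(a,None,fx=6,fy=6,interpolation=cv2.INTER_CUBIC))
E
```

```text
t 4.28 jig mm [-61.7 -59.7  20.2] yaw rel 0.08 rot [-3.142  0.     0.328] F [ 0.2 -1.2  1.1] w 0.002
tool shift units [0.02 0.01 0.01]
```

View pics/w2.png

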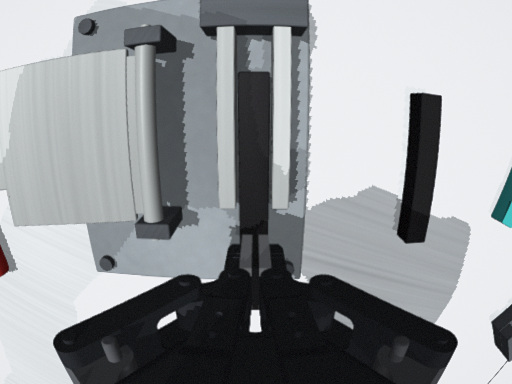

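View pics/s2.png

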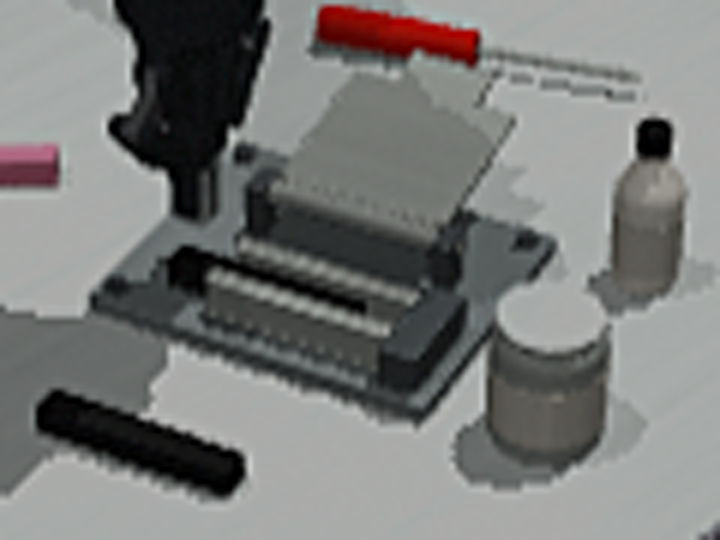

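The strip hasn't moved: its far end is still well short of the stop at wrist (254,72). In the scene crop the fingertips appear at (195,218), away from the strip end at (185,268). I'll compare that with where the TCP projects.

```bash
python3 - <<'E'
from h import *
P=robot.state()["tcp_pos"];print(P)
for n in("scene","top"):
    u=proj(n,P);print(n,u, ((u[0]-180+.5)*6-.5,(u[1]-165+.5)*6-.5))
# strip near end predicted from jig
for x in (-71,-50):
    w=RJ@np.array([x,-60])/1e3+TJ;u=proj("scene",[*w,.021]);print(x,(u[0]-180)*6,(u[1]-165)*6)
# wrist-image ray positions (equidistant) 
p=camera_params("wrist")
def wz(u,v,z):
    a=np.array([u-p["cx"],v-p["cy"]]);r=np.hypot(*a);t=r/p["fx"];d=np.array([*(np.sin(t)*a/r)*[1,-1],-np.cos(t)])
    d=p["T"][:3,:3]@d;o=p["T"][:3,3];return jig(o+d*(z-o[2])/d[2])
for nm,u,v,z in[("far end",254,72,.03),("near",252,235,.03),("railend L",227,208,.036),("railend R",281,208,.036),("stop",255,38,.036)]: print(nm,wz(u,v,z))
print(p["T"])
import cv2
a=get_image("top");cv2.imwrite("pics/t3.png",cv2.resize(a[145:250,225:355],None,fx=6,fy=5.7,interpolation=cv2.INTER_CUBIC))
E
```

```text
[ 0.52260118 -0.12105942  0.02017298]
scene (np.float64(212.42140186033552), np.float64(210.4294317103044)) (np.float64(197.02841116201313), np.float64(275.0765902618265))
top (np.float64(300.3963995035241), np.float64(208.92876077216886)) (np.float64(724.8783970211446), np.float64(266.07256463301314))
-71 179.18785269377167 266.7366930674966
-50 213.55266439254387 277.9638695603517
far end [ 34.38382707 -59.0008095   30.        ]
near [-63.58903679 -57.87996884  30.        ]
railend L [-43.65412757 -43.32978354  36.        ]
railend R [-43.57991718 -74.93049475  36.        ]
stop [ 53.03838106 -59.52797277  36.        ]
[[ 3.22450631e-01  9.06508142e-01  2.72522622e-01  5.93749808e-01]
 [-9.46585845e-01  3.09074984e-01  9.19124190e-02 -9.69842244e-02]
 [-9.10568587e-04 -2.87603273e-01  9.57749199e-01  1.99960608e-01]
 [ 0.00000000e+00  0.00000000e+00  0.00000000e+00  1.00000000e+00]]
```

View pics/t3.png

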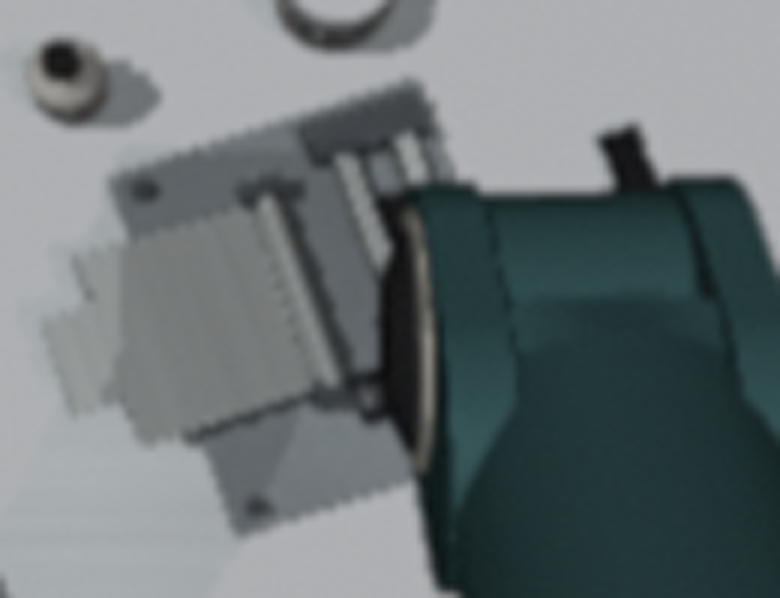

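```bash
python3 - <<'E'
from h import *
import cv2
s=robot.state();P=s["tcp_pos"]
p=camera_params("wrist");q=np.linalg.inv(p["T"])
for dz in (0,.01,.019,.034,.05):
    c=(q@np.append(P+[0,0,dz],1))[:3];c=c*[1,-1,-1];th=np.arccos(c[2]/np.linalg.norm(c));r=p["fx"]*th/np.hypot(c[0],c[1])
    print(dz,"wrist",p["cx"]+r*c[0],p["cy"]+r*c[1],"scene",proj("scene",P+[0,0,dz]))
a=get_image("scene")[120:250,150:300];cv2.imwrite("pics/s3.png",cv2.resize(a,None,fx=5,fy=4.6,interpolation=cv2.INTER_CUBIC))
a=get_image("wrist")[200:300,170:340];cv2.imwrite("pics/w3.png",cv2.resize(a,None,fx=4.5,fy=4.5,interpolation=cv2.INTER_CUBIC))
E
```

```text
0 wrist 255.0019247086432 226.35248328090347 scene (np.float64(212.40709421389292), np.float64(210.44188771973447))
0.01 wrist 254.99223452199064 232.52573035095025 scene (np.float64(212.32453246484607), np.float64(207.93051632923834))
0.019 wrist 254.98261857943973 238.6256636472106 scene (np.float64(212.24967813544876), np.float64(205.65358998654924))
0.034 wrist 254.96436152558076 250.13678359889064 scene (np.float64(212.12375028853634), np.float64(201.82310437240355))
0.05 wrist 254.94110378260865 264.669640308196 scene (np.float64(211.98778899999576), np.float64(197.6874205454762))
```

View pics/s3.png

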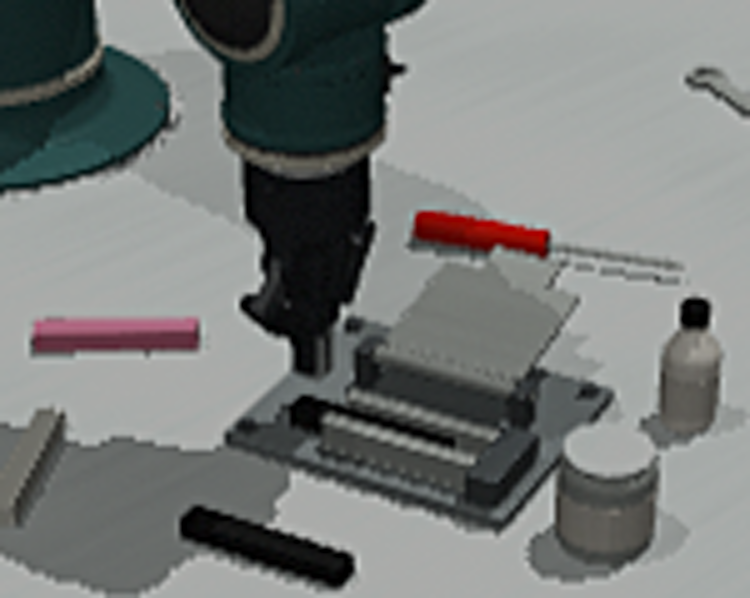

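View pics/w3.png

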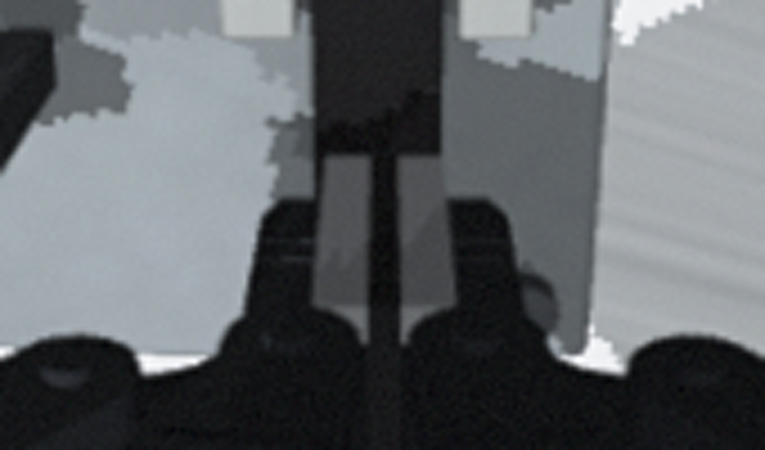

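```bash
python3 - <<'E'
from h import *
p=camera_params("wrist");s=robot.state()
def wray(u,v):
    a=np.array([u-p["cx"],v-p["cy"]]);r=np.hypot(*a);t=r/p["fx"];d=np.array([*(np.sin(t)*a/r)*[1,-1],-np.cos(t)])
    return p["T"][:3,3],p["T"][:3,:3]@d
o1,d1=wray(254.5,234.5)
for uv in[(215.6,199.5),(212.4,201.5),(209,201)]:
    o2,d2=ray("scene",*uv);k=np.linalg.lstsq(np.stack([d1,-d2],1),o2-o1,rcond=None)[0];a,b=o1+k[0]*d1,o2+k[1]*d2
    print(jig((a+b)/2),np.linalg.norm(a-b)*1e3)
print(jig(s["tcp_pos"]),s["joints"],s["force"],s["width"])
E
```

```text
[-47.7282088  -59.73549478  67.24919562] 2.384333518794342
[-56.26066056 -60.30359865  55.28353509] 8.236430995533205
[-62.79973742 -61.39245526  52.81943865] 18.376293247382833
[-61.77266653 -59.72643108  20.18400518] [ 0.4077496   0.51530662 -0.29369761  1.95387941  0.22240387  0.70331634
 -1.26343365] [-0.08335891  0.33658178 -1.02465103] -0.0007019380199586028
```

The fingertips look about 35 mm above the reported TCP in both views, which explains why they passed over the strip without touching it. I'll back off and check the tip height with a second measurement before going any lower.

Request:
servo_tool --pt "0 -0.4 0 0 0" --pt "0 -0.5 0 0 0" --pt "0 -0.3 0 0 0" --pt "0 0 0 0 0" --pt "0 0 0 0 0"

```text
t: 4.95
tcp_pos: [0.4884, -0.133, 0.0204]
ee_rot: [3.141, -0.0, 0.327]
force: [0.2, -0.3, 0.7]
width: 0.003
```

```bash
python3 - <<'E'
from h import *
import cv2
report((-98,-60,15))
P=robot.state()["tcp_pos"];print(proj("scene",P))
im=get_image("scene")
a=im[150:240,160:270].copy();a=cv2.resize(a,None,fx=7,fy=6.5,interpolation=cv2.INTER_CUBIC)
for dz,c in((0,(0,0,255)),(.034,(0,255,0))):
    for dx in(-.011,.011):
        for dy in (-.0145,.0145):
            u,v=proj("scene",P+np.append(RJ@[dx,dy],dz));cv2.circle(a,(int((u-160+.5)*7),int((v-150+.5)*6.5)),3,c,-1)
cv2.imwrite("pics/s4.png",a);cv2.imwrite("pics/w4.png",get_image("wrist"))
E
```

```text
t 4.95 jig mm [-98.  -60.1  20.4] yaw rel 0.04 rot [ 3.141 -0.     0.327] F [ 0.2 -0.3  0.7] w 0.003
tool shift units [-0.   -0.    0.18]
(np.float64(202.57980700139694), np.float64(207.23977087784536))
```

View pics/s4.png

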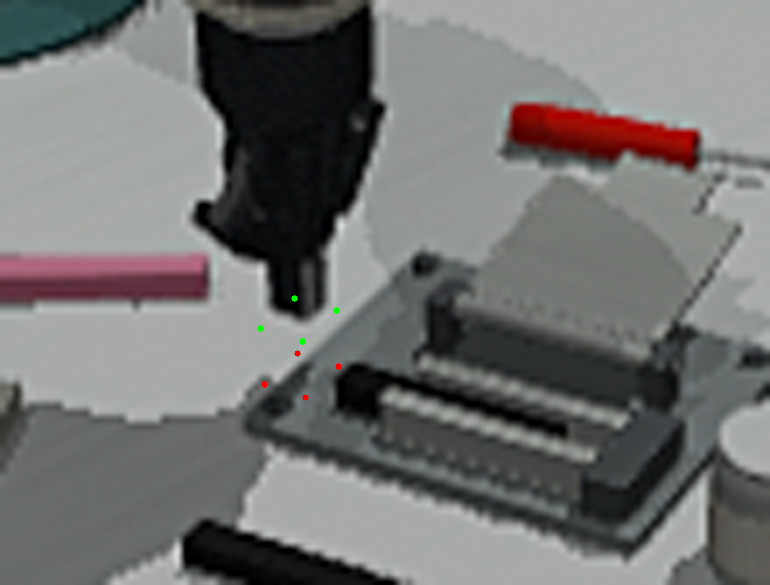

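View pics/w4.png

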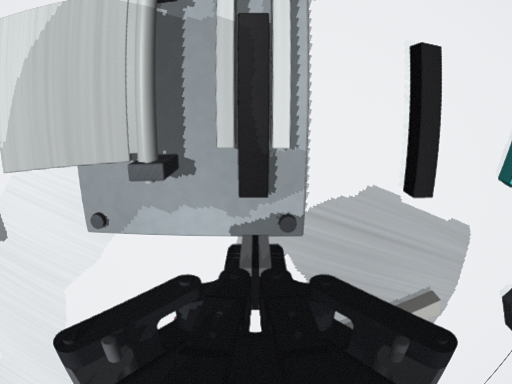

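Both views put the tips about 45 mm above the reported TCP (scene crop (300,318) against the red dots near (300,380)). I'll test this by lowering slowly over the bare plate and watching the force.

Request:
servo_tool --pt "0 0.1 0 0.1 0" --pt "0 0.1 0 0.1 0" --pt "0 0 0 0.06 0" --pt "0 0 0 0.06 0" --pt "0 0 0 0.0 0" --pt "0 0 0 0 0"

```text
t: 5.55
tcp_pos: [0.4941, -0.1306, 0.0103]
ee_rot: [-3.141, 0.0, 0.328]
force: [-0.2, 0.1, 0.7]
width: -0.004
```

Request:
servo_tool --pt "0 0 0 0.06 0" --pt "0 0 0 0.06 0" --pt "0 0 0 0 0"

```text
t: 5.8
tcp_pos: [0.4941, -0.1307, 0.0067]
ee_rot: [-3.141, 0.0, 0.328]
force: [-0.2, -0.3, -0.2]
width: 0.003
```

The reported TCP is now below the plate top with no force, so the tips really are higher than reported. I'll keep going down in steps and check.

Request:
servo_tool --pt "0 0 0 0.15 0" --pt "0 0 0 0.2 0" --pt "0 0 0 0.15 0" --pt "0 0 0 0 0" --pt "0 0 0 0 0"

```text
t: 6.22
tcp_pos: [0.494, -0.1306, -0.0085]
ee_rot: [-3.141, 0.001, 0.328]
force: [-1.2, 0.2, -0.1]
width: -0.0
```

```bash
python3 - <<'E'
from h import *
import cv2
report((-98,-60,15))
im=get_image("scene")
a=im[150:240,160:270].copy();a=cv2.resize(a,None,fx=7,fy=6.5,interpolation=cv2.INTER_CUBIC)
cv2.imwrite("pics/s5.png",a)
E
```

```text
t 6.22 jig mm [-92.  -59.6  -8.5] yaw rel 0.09 rot [-3.141e+00  1.000e-03  3.280e-01] F [-1.2  0.2 -0.1] w -0.0
tool shift units [-0.2   0.01 -0.78]
```

View pics/s5.png

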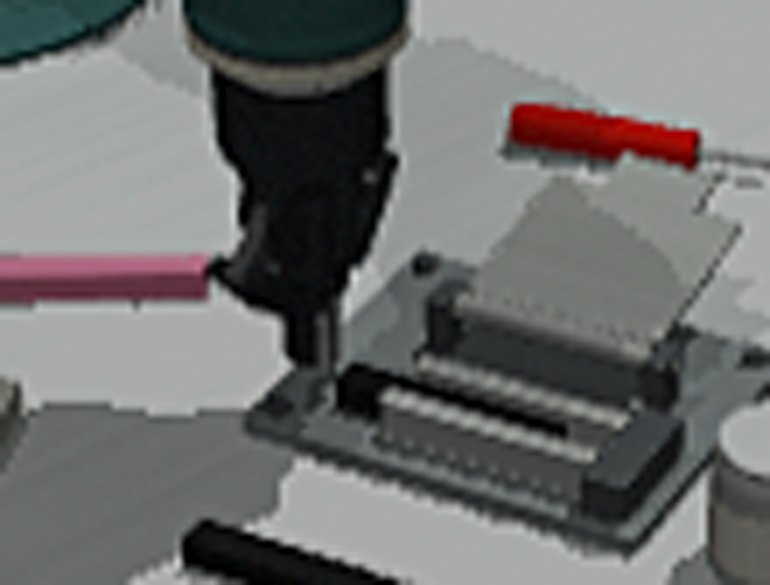

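The tips are still about 20 mm above the plate at crop (315,375). I'll go on down.

Request:
servo_tool --pt "0 0 0 0.1 0" --pt "0 0 0 0.1 0" --pt "0 0 0 0.1 0" --pt "0 0 0 0.05 0" --pt "0 0 0 0 0" --pt "0 0 0 0 0"

```text
t: 6.77
tcp_pos: [0.4942, -0.1307, -0.0186]
ee_rot: [-3.141, 0.0, 0.328]
force: [0.8, 0.0, -0.1]
width: -0.001
```

```bash
python3 - <<'E'
from h import *
import cv2
report((-98,-60,15))
im=get_image("scene")
a=im[180:240,180:260].copy();a=cv2.resize(a,None,fx=9,fy=9,interpolation=cv2.INTER_CUBIC)
cv2.imwrite("pics/s6.png",a);cv2.imwrite("pics/w6.png",get_image("wrist"))
E
```

```text
t 6.77 jig mm [-91.8 -59.7 -18.6] yaw rel 0.08 rot [-3.141  0.     0.328] F [ 0.8  0.  -0.1] w -0.001
tool shift units [-0.21  0.01 -1.12]
```

View pics/s6.png

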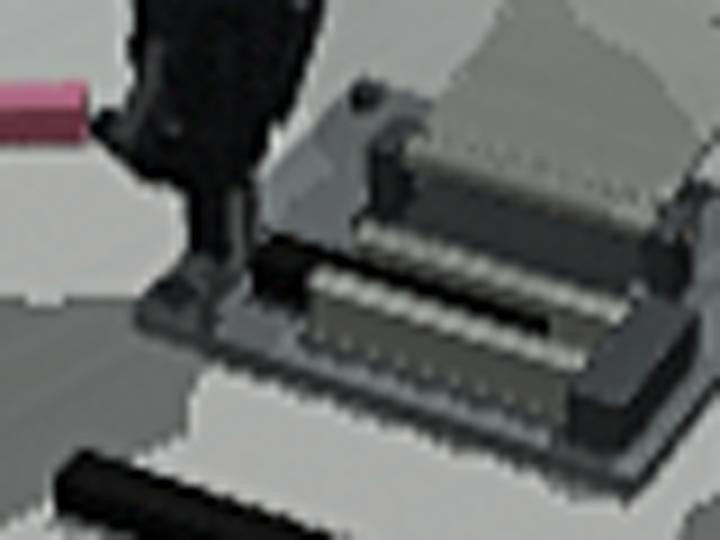

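View pics/w6.png

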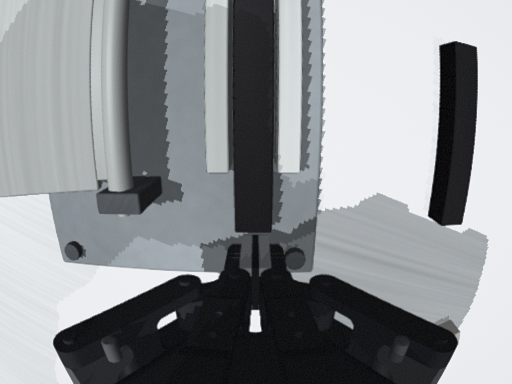

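The tips are now close behind the strip's end, at scene crop (222,262) and wrist (255,235), at about z ≈ 26. I'll go 5 mm lower and push.

Request:
servo_tool --pt "0 0 0 0.08 0" --pt "0 0 0 0.08 0" --pt "0 0 0 0 0" --pt "0 0 0 0 0"

```text
t: 7.2
tcp_pos: [0.4942, -0.1307, -0.0235]
ee_rot: [-3.141, 0.0, 0.328]
force: [1.4, 1.2, -0.1]
width: 0.002
```

Request:
servo_tool --pt "0 0.1 0 0 0" --pt "0 0.1 0 0 0" --pt "0 0.1 0 0 0" --pt "0 0.1 0 0 0" --pt "0 0.1 0 0 0" --pt "0 0.1 0 0 0" --pt "0 0 0 0 0" --pt "0 0 0 0 0"

```text
t: 7.87
tcp_pos: [0.5115, -0.1248, -0.0234]
ee_rot: [-3.141, -0.0, 0.328]
force: [0.3, -0.5, -0.3]
width: -0.002
```

```bash
python3 - <<'E'
from h import *
import cv2
report((-61,-60,15))
im=get_image("scene")
a=im[180:240,180:260].copy();a=cv2.resize(a,None,fx=9,fy=9,interpolation=cv2.INTER_CUBIC)
cv2.imwrite("pics/s7.png",a);cv2.imwrite("pics/w7.png",get_image("wrist"))
E
```

```text
t 7.87 jig mm [-73.5 -59.7 -23.4] yaw rel 0.1 rot [-3.141 -0.     0.328] F [ 0.3 -0.5 -0.3] w -0.002
tool shift units [ 0.42  0.01 -1.28]
```

View pics/s7.png

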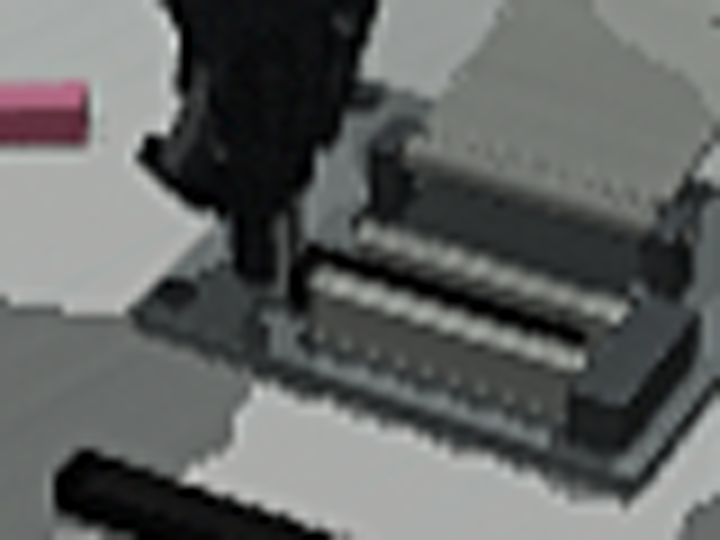

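View pics/w7.png

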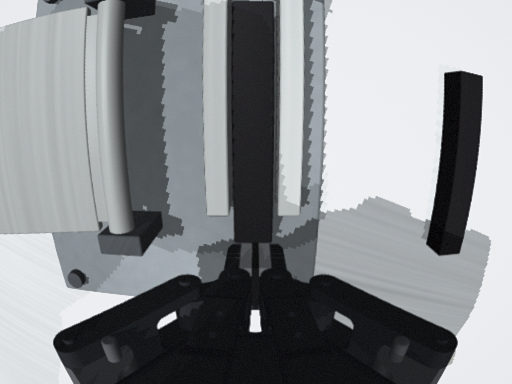

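The strip is moving: its far end is at scene crop (585,340), near the stop. I'll push on gently until the force rises.

Request:
servo_tool --pt "0 0.06 0 0 0" --pt "0 0.06 0 0 0" --pt "0 0.06 0 0 0" --pt "0 0.06 0 0 0" --pt "0 0.06 0 0 0" --pt "0 0 0 0 0" --pt "0 0 0 0 0"

```text
t: 8.55
tcp_pos: [0.52, -0.1219, -0.0233]
ee_rot: [-3.142, -0.0, 0.328]
force: [0.7, 0.0, 0.1]
width: -0.002
```

Request:
servo_tool --pt "0 0.04 0 0 0" --pt "0 0.04 0 0 0" --pt "0 0 0 0 0" --pt "0 0 0 0 0"

```text
t: 8.88
tcp_pos: [0.5222, -0.1212, -0.0233]
ee_rot: [-3.142, -0.0, 0.328]
force: [-0.3, -0.5, -0.1]
width: -0.002
```

```bash
cat >> h.py <<'E'
def wz(u,v,z):
    p=camera_params("wrist")
    a=np.array([u-p["cx"],v-p["cy"]]);r=np.hypot(*a);t=r/p["fx"];d=np.array([*(np.sin(t)*a/r)*[1,-1],-np.cos(t)])
    d=p["T"][:3,:3]@d;o=p["T"][:3,3];return jig(o+d*(z-o[2])/d[2])
E
python3 - <<'E'
from h import *
import cv2
report((-61,-60,15))
im=get_image("scene")
a=im[180:240,180:260].copy();a=cv2.resize(a,None,fx=9,fy=9,interpolation=cv2.INTER_CUBIC)
cv2.imwrite("pics/s8.png",a);cv2.imwrite("pics/w8.png",cv2.resize(get_image("wrist")[130:290,150:360],None,fx=3.6,fy=3.6))
E
```

```text
t 8.88 jig mm [-62.2 -59.7 -23.3] yaw rel 0.08 rot [-3.142 -0.     0.328] F [-0.3 -0.5 -0.1] w -0.002
tool shift units [ 0.04  0.01 -1.28]
```

View pics/s8.png

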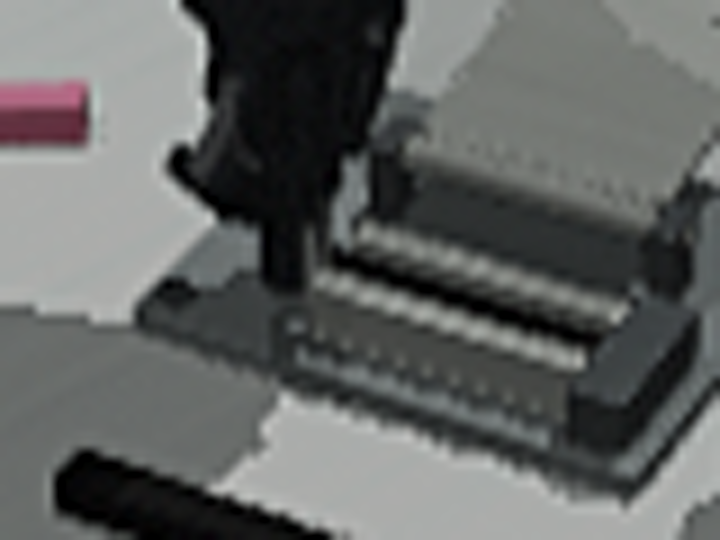

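View pics/w8.png

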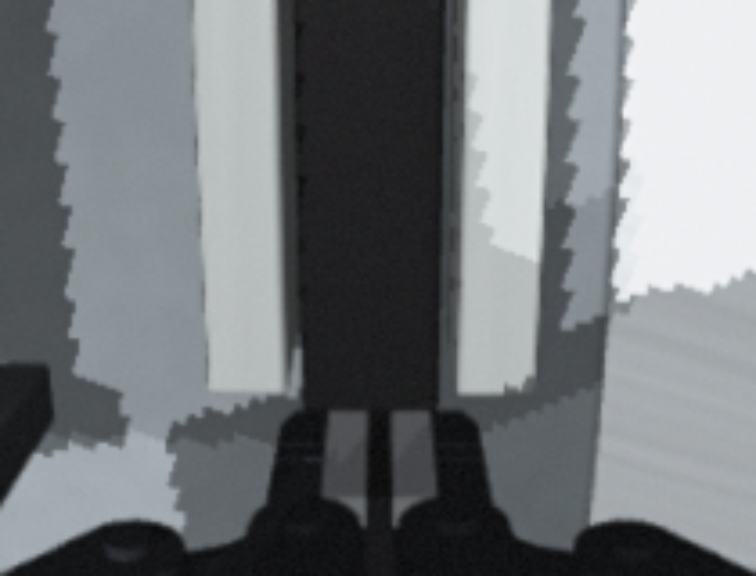

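Request:
servo_tool --pt "0 0.05 0 0 0" --pt "0 0.05 0 0 0" --pt "0 0 0 0 0" --pt "0 0 0 0 0"

```text
t: 9.32
tcp_pos: [0.5225, -0.1212, -0.0238]
ee_rot: [-3.141, 0.005, 0.327]
force: [-13.9, -4.0, 9.5]
width: 0.0
```

```bash
python3 - <<'E'
from h import *
report((-61,-60,15))
import cv2
cv2.imwrite("pics/w9.png",cv2.resize(get_image("wrist")[130:290,150:360],None,fx=3.6,fy=3.6))
E
```

```text
t 9.32 jig mm [-62.  -59.8 -23.8] yaw rel 0.02 rot [-3.141  0.005  0.327] F [-13.9  -4.    9.5] w 0.0
tool shift units [ 0.03  0.01 -1.29]
```

View pics/w9.png

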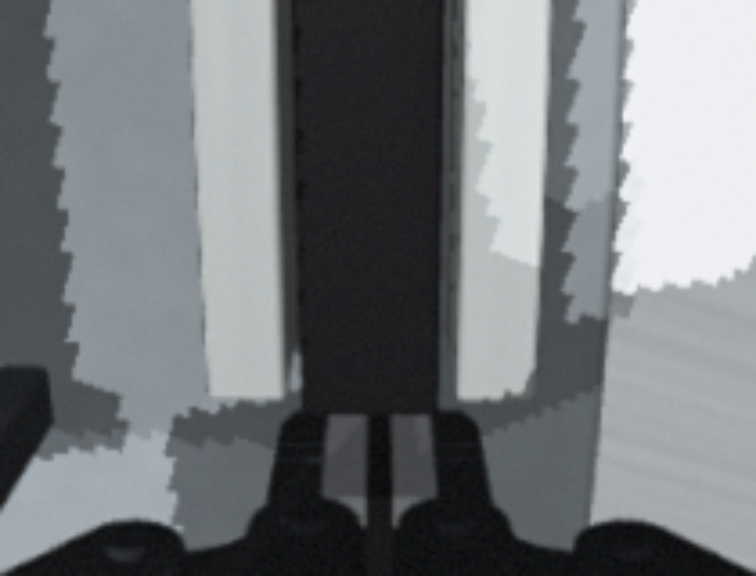

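The force rose to 14 N at TCP x = −62, with the strip's near end about 5 mm out of the rails, so the strip is against the stop. I'll back off, rise and look. I'll also give the wrist a small test turn to learn joint 7's direction.

Request:
servo_tool --pt "0 -0.2 0 0 0" --pt "0 -0.4 0 0 0" --pt "0 -0.3 0 -0.3 0" --pt "0 0 0 -0.8 0" --pt "0 0 0 -0.9 0" --pt "0 0 0 -0.9 0" --pt "0 0 0 -0.9 0" --pt "0 0 0 -0.6 -1" --pt "0 0 0 0 -1" --pt "0 0 0 0 0" --pt "0 0 0 0 0"

```text
t: 10.28
tcp_pos: [0.4988, -0.1293, 0.1084]
ee_rot: [-3.142, 0.0, 0.465]
force: [0.0, 0.1, -0.5]
width: 0.001
```

```bash
python3 - <<'E'
from h import *
report((0,118,100));print(robot.state()["joints"])
import cv2
cv2.imwrite("pics/w10.png",cv2.resize(get_image("wrist"),None,fx=1.5,fy=1.5))
E
```

```text
t 10.28 jig mm [-87.  -59.9 108.4] yaw rel 7.93 rot [-3.142  0.     0.465] F [ 0.   0.1 -0.5] w 0.001
tool shift units [ 3.69 -5.47  0.28]
[ 0.50081027  0.35105537 -0.36565298  1.95428982  0.1624292   0.86447374
 -1.05626977]
```

View pics/w10.png

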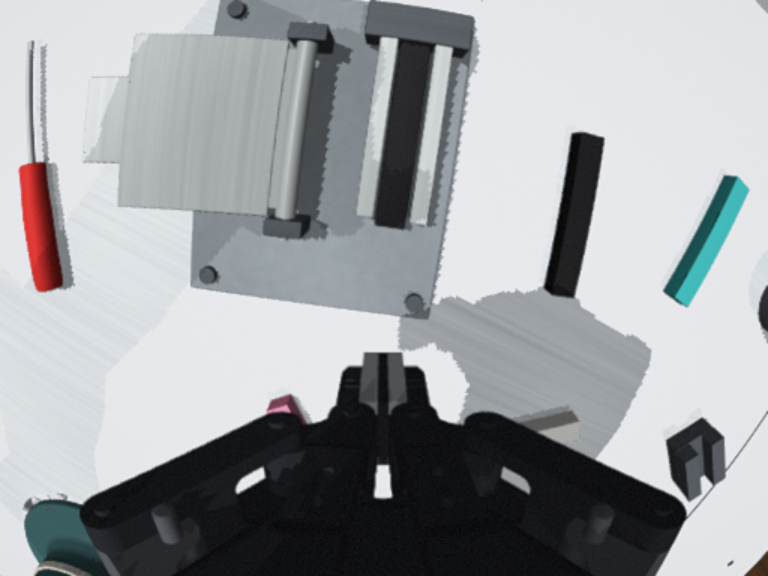

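There's no gap at the stop (408,48) and the strip's near end is just out of the rails, so step 1 is done. Next I'll turn the wrist so the jaws open along jig x, and open the fingers.

Request:
servo_tool --pt "85 0 0 0 -1" --pt "85 0 0 0 -1" --pt "85 0 0 0 -1" --pt "85 0 0 0 -1" --pt "85 0 0 0 -1" --pt "85 0 0 0 -1" --pt "85 0 0 0 -1" --pt "85 0 0 0 -1" --pt "85 0 0 0 -1" --pt "85 0 0 0 -1" --pt "85 0 0 0 -1" --pt "85 0 0 0 -1" --pt "85 0 0 0 -1" --pt "85 0 0 0 -1" --pt "85 0 0 0 -1" --pt "85 0 0 0 -1" --pt "85 0 0 0 -1" --pt "85 0 0 0 -1" --pt "85 0 0 0 -1" --pt "85 0 0 0 -1" --force 20

```text
t: 12.0
tcp_pos: [0.4988, -0.1288, 0.1078]
ee_rot: [-3.14, -0.001, 1.865]
force: [-0.2, -0.3, -0.1]
width: 0.998
```

```bash
python3 - <<'E'
from h import *
report((0,118,110));print(robot.state()["joints"])
E
```

```text
t 12.0 jig mm [-86.9 -59.4 107.8] yaw rel 88.16 rot [-3.140e+00 -1.000e-03  1.865e+00] F [-0.2 -0.3 -0.1] w 0.998
tool shift units [ 6.    2.7  -0.07]
[ 0.7307006   0.4010769  -0.65010329  1.94672482  0.3070975   0.89436942
  0.21780513]
```

Request:
servo_tool --pt "85 0.3 0.15 0 -0.45" --pt "85 0.6 0.27 0 0" --pt "85 0.7 0.3 0 0" --pt "85 0.7 0.3 0 0" --pt "85 0.7 0.3 0 0" --pt "85 0.7 0.3 0 0" --pt "85 0.7 0.3 0 0" --pt "85 0.7 0.3 0 0" --pt "85 0.6 0.3 0 0" --pt "85 0.2 0.1 0 0" --pt "85 0 0 0 0" --pt "85 0 0 0 0"

```text
t: 13.0
tcp_pos: [0.5174, 0.0637, 0.1083]
ee_rot: [-3.141, -0.0, 1.895]
force: [0.4, 0.4, -0.0]
width: 0.996
```

```bash
python3 - <<'E'
from h import *
import cv2
report((0,118,80))
cv2.imwrite("pics/w11.png",cv2.resize(get_image("wrist"),None,fx=1.5,fy=1.5))
a=get_image("scene")[120:240,170:310];cv2.imwrite("pics/s11.png",cv2.resize(a,None,fx=5.5,fy=5,interpolation=cv2.INTER_CUBIC))
E
```

```text
t 13.0 jig mm [ -7.5 117.  108.3] yaw rel 89.85 rot [-3.141 -0.     1.895] F [ 0.4  0.4 -0. ] w 0.996
tool shift units [0.04 0.25 0.94]
```

View pics/w11.png

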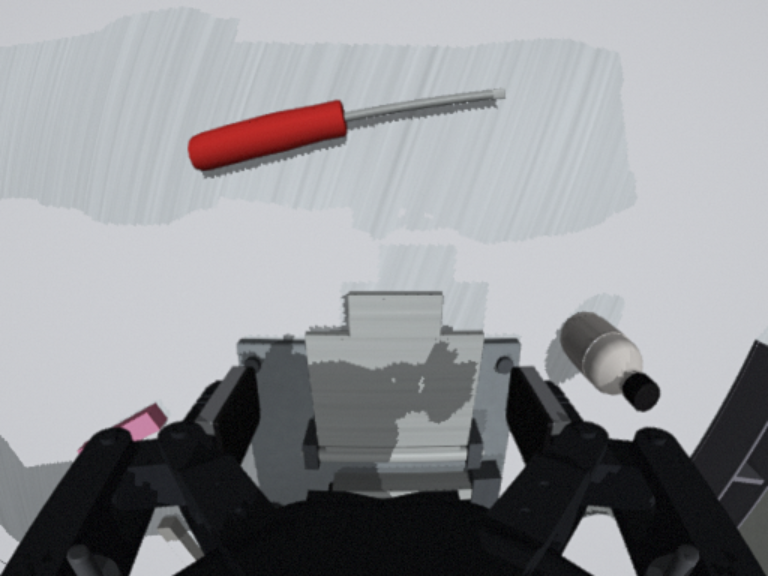

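View pics/s11.png

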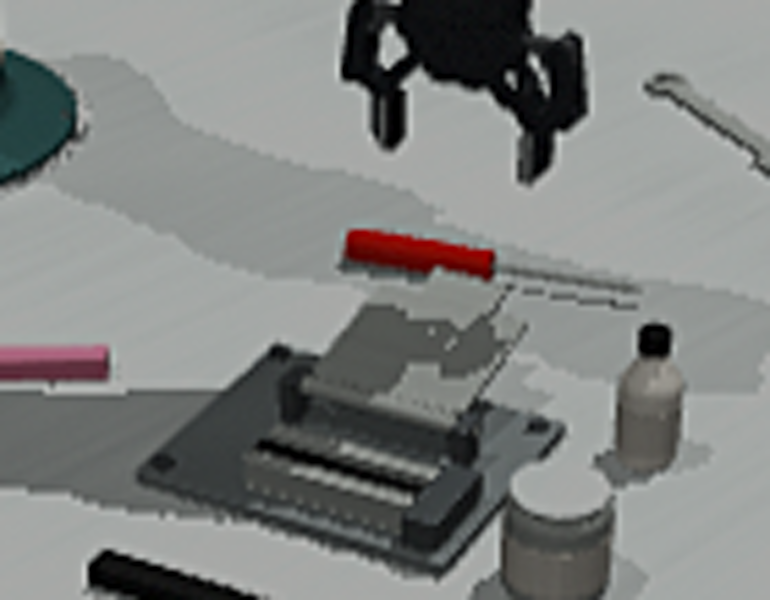

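```bash
python3 - <<'E'
from h import *
P=robot.state()["tcp_pos"]
for dz in (.03,.04,.05,.06,.07):
    print(dz,[np.round(proj("scene",P+np.append(RJ@[sx*.05,0],dz)),1) for sx in(-1,1)])
# tab front edge in wrist (349,292),(442,292) /1.5, edge z approx .067+
for uv in((350,293),(441,293)): print(wz(uv[0]/1.5,uv[1]/1.5,.0675+.003))
E
```

```text
0.03 [array([239.3, 154. ]), array([266.7, 161.4])]
0.04 [array([239.3, 151.3]), array([266.8, 158.7])]
0.05 [array([239.3, 148.7]), array([267. , 156.1])]
0.06 [array([239.4, 146. ]), array([267.1, 153.4])]
0.07 [array([239.4, 143.4]), array([267.2, 150.7])]
[-22.22059495 124.06723636  70.5       ]
[ 24.35105395 123.91249971  70.5       ]
```

The open tips sit about 50 to 55 mm above the reported TCP, which matches the offset seen when shut plus the swing. The tab is centred at x ≈ +1 with its edge at y ≈ 124. I'll go down to straddle it.

Request:
servo_tool --pt "85 -0.05 0.14 0.3 0" --pt "85 0 0.13 0.6 0" --pt "85 0 0 0.7 0" --pt "85 0 0 0.7 0" --pt "85 0 0 0.5 0" --pt "85 0 0 0.3 0" --pt "85 0 0 0 0" --pt "85 0 0 0 0"

```text
t: 13.77
tcp_pos: [0.526, 0.0647, 0.0156]
ee_rot: [-3.141, -0.0, 1.895]
force: [0.4, 0.6, -0.1]
width: 0.999
```

```bash
python3 - <<'E'
from h import *
import cv2
report((0.5,115.5,6))
cv2.imwrite("pics/w12.png",cv2.resize(get_image("wrist"),None,fx=1.5,fy=1.5))
a=get_image("scene")[120:240,170:310];cv2.imwrite("pics/s12.png",cv2.resize(a,None,fx=5.5,fy=5,interpolation=cv2.INTER_CUBIC))
E
```

```text
t 13.77 jig mm [  1.  115.2  15.6] yaw rel 89.85 rot [-3.141 -0.     1.895] F [ 0.4  0.6 -0.1] w 0.999
tool shift units [ 0.01 -0.02  0.32]
```

View pics/w12.png

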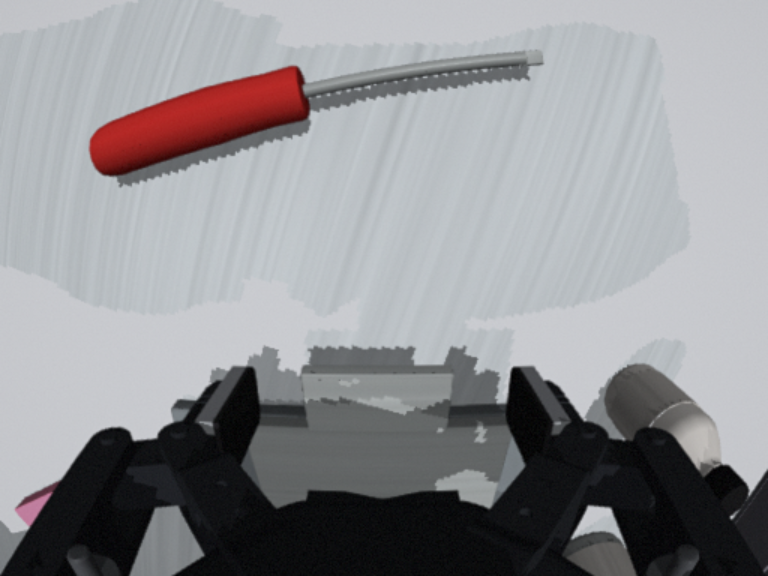

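View pics/s12.png

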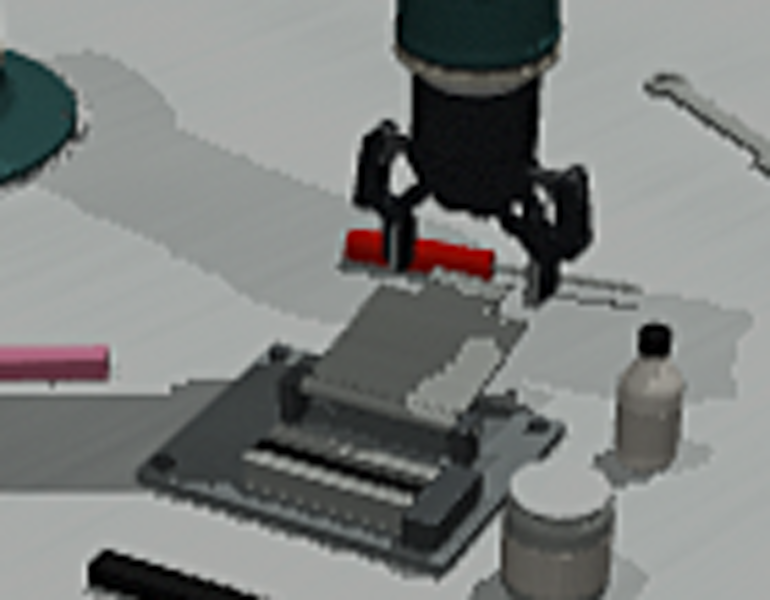

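The fingers straddle the tab, with the pads at (250,370) and (515,370) and the tab from (303,370) to (452,370), nearly centred. The tips are at about tab height. I'll go down 10 mm more and close gently.

Request:
servo_tool --pt "85 0 0 0.2 0" --pt "85 0 0 0.13 0" --pt "85 0 0 0 0" --pt "60 0 0 0 0" --pt "44 0 0 0 0" --pt "44 0 0 0 0" --pt "44 0 0 0 0" --pt "44 0 0 0 0" --pt "44 0 0 0 0" --pt "44 0 0 0 0" --force 20

```text
t: 14.7
tcp_pos: [0.524, 0.0647, 0.0052]
ee_rot: [-3.138, -0.0, 1.895]
force: [-10.6, -1.5, 1.1]
width: 0.579
```

```bash
python3 - <<'E'
from h import *
import cv2
report((0.5,115.5,6))
cv2.imwrite("pics/w13.png",cv2.resize(get_image("wrist")[190:330,100:400],None,fx=2.6,fy=2.6))
a=get_image("scene")[140:220,210:290];cv2.imwrite("pics/s13.png",cv2.resize(a,None,fx=7,fy=7,interpolation=cv2.INTER_CUBIC))
E
```

```text
t 14.7 jig mm [ -0.9 115.8   5.2] yaw rel 89.89 rot [-3.138 -0.     1.895] F [-10.6  -1.5   1.1] w 0.579
tool shift units [-0.01  0.05 -0.03]
```

View pics/w13.png

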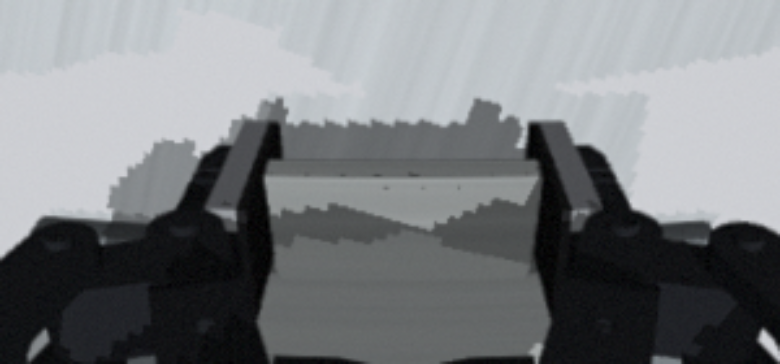

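View pics/s13.png

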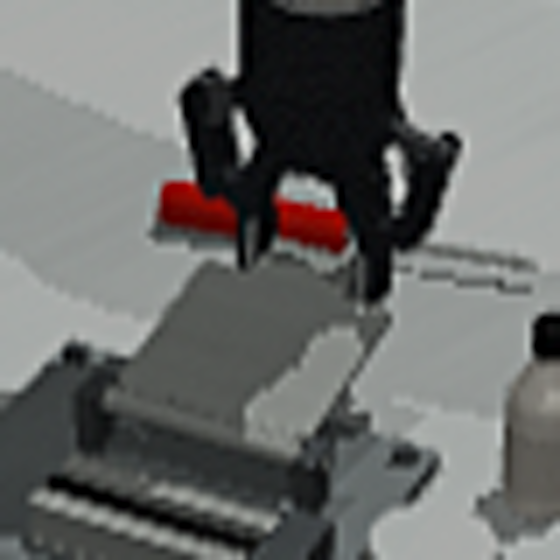

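The tab is gripped at an opening of 49.4 mm. I'll relax the side load slightly and begin the arc.

Request:
servo_tool --pt "44 0 -0.05 0 0" --pt "44 -0.05 0 -0.19 0" --pt "44 -0.06 0 -0.19 0" --pt "44 -0.14 0 -0.37 0" --pt "44 -0.18 0 -0.35 0" --pt "44 -0.21 0 -0.33 0" --pt "44 -0.25 0 -0.31 0" --pt "44 -0.28 0 -0.28 0" --pt "44 -0.3 0 -0.25 0" --pt "44 0 0 0 0"

```text
t: 15.63
tcp_pos: [0.5387, 0.0219, 0.0762]
ee_rot: [3.142, -0.0, 1.894]
force: [-13.7, 7.1, 12.2]
width: 0.578
```

```bash
python3 - <<'E'
from h import *
import cv2
j=report((0,118.7*np.cos(.92),-20.7+118.7*np.sin(.92)))
a=get_image("scene")[120:220,200:300];cv2.imwrite("pics/s14.png",cv2.resize(a,None,fx=6,fy=6,interpolation=cv2.INTER_CUBIC))
cv2.imwrite("pics/w14.png",get_image("wrist"))
E
```

```text
t 15.63 jig mm [-0.7 70.6 76.2] yaw rel 89.82 rot [ 3.142 -0.     1.894] F [-13.7   7.1  12.2] w 0.578
tool shift units [0.04 0.02 0.08]
```

View pics/s14.png

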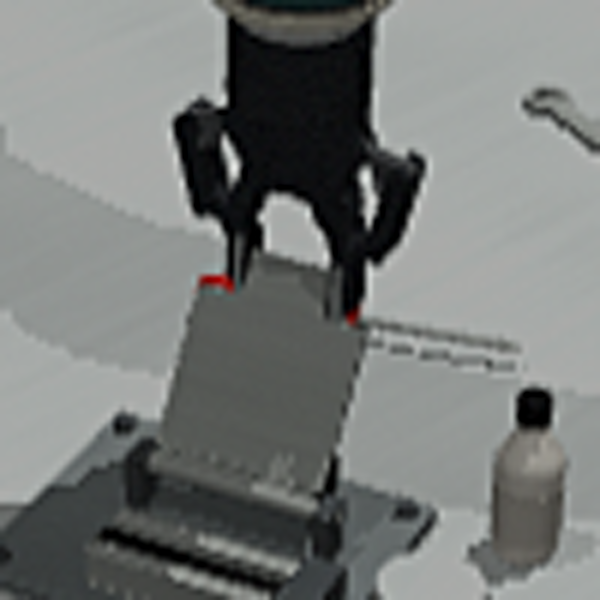

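View pics/w14.png

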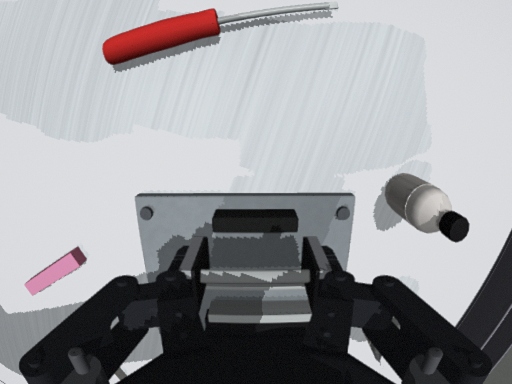

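The leaf is following at θ ≈ 0.95. The outward force suggests the tips press near the shoulders, so I'll raise the grip a few millimetres and ease the side load as I continue.

Request:
servo_tool --pt "44 0.05 -0.06 -0.12 0" --pt "44 -0.2 -0.04 -0.25 0" --pt "44 -0.33 0 -0.24 0" --pt "44 -0.35 0 -0.19 0" --pt "44 -0.36 0 -0.15 0" --pt "44 -0.38 0 -0.12 0" --pt "44 -0.39 0 -0.08 0" --pt "44 -0.39 0 -0.04 0" --pt "44 0 0 0 0"

```text
t: 16.48
tcp_pos: [0.5616, -0.0468, 0.1112]
ee_rot: [3.135, 0.001, 1.893]
force: [16.5, 5.5, -9.1]
width: 0.576
```

```bash
python3 - <<'E'
from h import *
import cv2
j=report((0,118.7*np.cos(1.5),-20.7+118.7*np.sin(1.5)))
a=get_image("scene")[100:220,180:300];cv2.imwrite("pics/s15.png",cv2.resize(a,None,fx=5,fy=5,interpolation=cv2.INTER_CUBIC))
E
```

```text
t 16.48 jig mm [ -1.1  -1.9 111.2] yaw rel 89.77 rot [3.135e+00 1.000e-03 1.893e+00] F [16.5  5.5 -9.1] w 0.576
tool shift units [0.34 0.03 0.45]
```

View pics/s15.png

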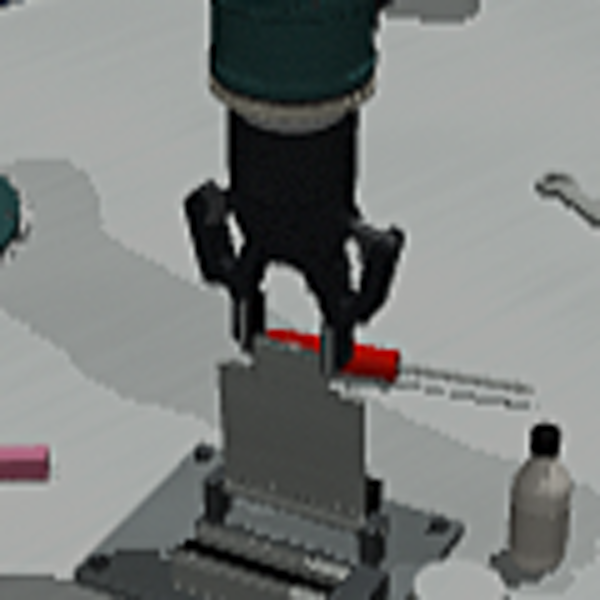

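The leaf is upright and the grip is near the tab's end. I'll go about 5 mm deeper, ease x and carry the leaf over.

Request:
servo_tool --pt "44 0 0.06 0.12 0" --pt "44 -0.2 0.02 0.06 0" --pt "44 -0.39 0 0.04 0" --pt "44 -0.39 0 0.07 0" --pt "44 -0.38 0 0.1 0" --pt "44 -0.37 0 0.14 0" --pt "44 -0.36 0 0.18 0" --pt "44 -0.34 0 0.22 0" --pt "44 -0.31 0 0.26 0" --pt "44 0 0 0 0"

```text
t: 17.37
tcp_pos: [0.5879, -0.1245, 0.0725]
ee_rot: [3.14, 0.0, 1.893]
force: [6.4, -1.8, 2.5]
width: 0.576
```

```bash
python3 - <<'E'
from h import *
import cv2
j=report((0,118.7*np.cos(2.27),-15+118.7*np.sin(2.27)))
a=get_image("scene")[120:240,180:300];cv2.imwrite("pics/s16.png",cv2.resize(a,None,fx=5,fy=5,interpolation=cv2.INTER_CUBIC))
E
```

```text
t 17.37 jig mm [ -1.  -83.9  72.5] yaw rel 89.78 rot [3.14  0.    1.893] F [ 6.4 -1.8  2.5] w 0.576
tool shift units [ 0.25  0.03 -0.11]
```

View pics/s16.png

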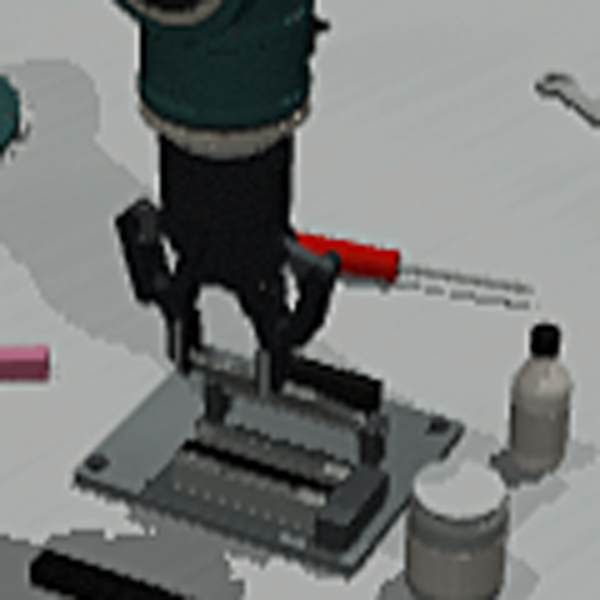

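The leaf is at about 2.35 rad and forces are low. I'll carry it down.

Request:
servo_tool --pt "44 -0.26 0 0.32 0" --pt "44 -0.23 0 0.34 0" --pt "44 -0.2 0 0.36 0" --pt "44 -0.17 0 0.38 0" --pt "44 -0.13 0 0.39 0" --pt "44 -0.09 0 0.4 0" --pt "44 -0.05 0 0.39 0" --pt "44 -0.02 0 0.2 0" --pt "44 0 0 0 0" --pt "44 0 0 0 0"

```text
t: 18.25
tcp_pos: [0.5987, -0.1564, -0.0101]
ee_rot: [3.14, 0.001, 1.894]
force: [7.6, -1.8, -1.4]
width: 0.573
```

```bash
python3 - <<'E'
from h import *
import cv2
j=report((0,-118.7,-17))
a=get_image("scene")[120:240,180:300];cv2.imwrite("pics/s17.png",cv2.resize(a,None,fx=5,fy=5,interpolation=cv2.INTER_CUBIC))
cv2.imwrite("pics/w17.png",get_image("wrist"))
E
```

```text
t 18.25 jig mm [  -1.  -117.6  -10.1] yaw rel 89.85 rot [3.140e+00 1.000e-03 1.894e+00] F [ 7.6 -1.8 -1.4] w 0.573
tool shift units [-0.04  0.03  0.23]
```

View pics/s17.png

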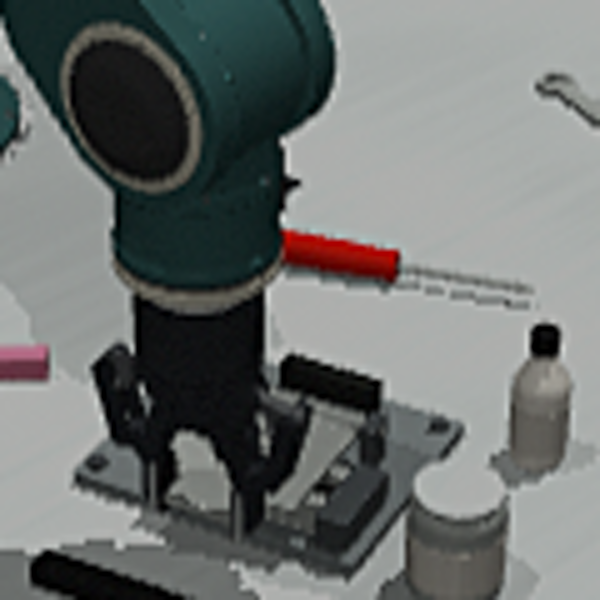

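View pics/w17.png

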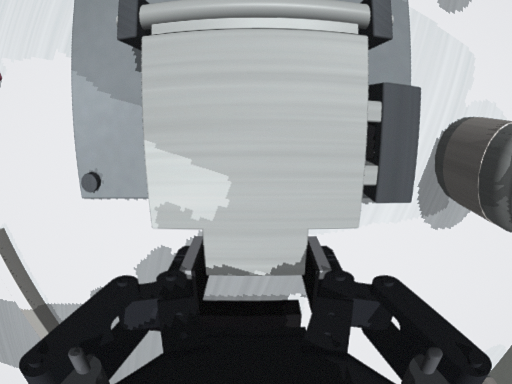

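The leaf is almost flat over the strip. I'll lower a little more until it meets the stop.

Request:
servo_tool --pt "44 0 0 0.1 0" --pt "44 0 0 0.1 0" --pt "44 0 0 0.06 0" --pt "44 0 0 0 0" --pt "44 0 0 0 0"

```text
t: 18.77
tcp_pos: [0.5992, -0.157, -0.0155]
ee_rot: [3.14, 0.003, 1.894]
force: [-6.8, -3.0, 37.0]
width: 0.575
```

At 37 N upward the leaf is on its stop. I'll ease off, open, rise clear and look.

Request:
servo_tool --pt "44 0 0 -0.06 0" --pt "85 0 0 0 0" --pt "85 0 0 0 0" --pt "85 0 0 0 0" --pt "85 0 0 0 0" --pt "85 0 0 0 0" --pt "85 0 0 -0.3 0" --pt "85 0 0 -0.7 0" --pt "85 0 0 -0.8 0" --pt "85 0 0 -0.8 0" --pt "85 0 0 -0.3 0" --pt "85 0 0 0 0"

```text
t: 19.77
tcp_pos: [0.599, -0.1552, 0.0743]
ee_rot: [3.139, 0.002, 1.895]
force: [-0.2, -0.0, -0.2]
width: 0.996
```

```bash
python3 - <<'E'
from h import *
import cv2
j=report((0,-112,40))
a=get_image("scene")[120:240,180:300];cv2.imwrite("pics/s18.png",cv2.resize(a,None,fx=5,fy=5,interpolation=cv2.INTER_CUBIC))
cv2.imwrite("pics/w18.png",get_image("wrist"))
E
```

```text
t 19.77 jig mm [  -0.4 -116.6   74.3] yaw rel 89.88 rot [3.139e+00 2.000e-03 1.895e+00] F [-0.2 -0.  -0.2] w 0.996
tool shift units [0.15 0.01 1.14]
```

View pics/s18.png

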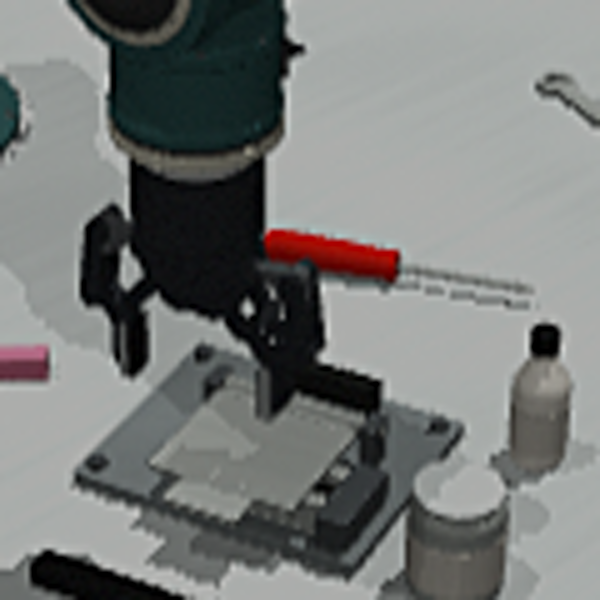

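View pics/w18.png

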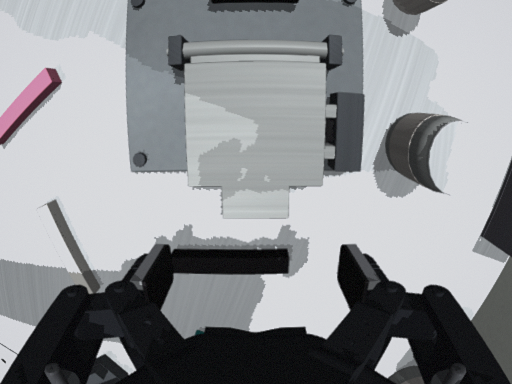

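The leaf lies flat. To be sure it is on its stop, I'll shut the fingers and press lightly on the tab from above.

Request:
servo_tool --pt "0 0.1 0 0 0" --pt "0 0.05 0 0 0" --pt "0 0 0 0 0" --pt "0 0 0 0 0" --pt "0 0 0 0.2 0" --pt "0 0 0 0.5 0" --pt "0 0 0 0.6 0" --pt "0 0 0 0.4 0" --pt "0 0 0 0.2 0" --pt "0 0 0 0 0"

```text
t: 20.7
tcp_pos: [0.5952, -0.1504, 0.0125]
ee_rot: [-3.139, -0.002, 1.895]
force: [0.0, -0.1, 0.7]
width: 0.0
```

Request:
servo_tool --pt "0 0 0 0.08 0" --pt "0 0 0 0.08 0" --pt "0 0 0 0 0" --pt "0 0 0 0 0"

```text
t: 21.03
tcp_pos: [0.5965, -0.1508, 0.01]
ee_rot: [3.141, 0.0, 1.895]
force: [0.2, 0.2, 1.6]
width: -0.003
```

Request:
servo_tool --pt "0 0 0 0.06 0" --pt "0 0 0 0.06 0" --pt "0 0 0 0 0" --pt "0 0 0 0 0"

```text
t: 21.37
tcp_pos: [0.5963, -0.1507, 0.0061]
ee_rot: [-3.142, -0.0, 1.895]
force: [0.2, -0.2, -0.1]
width: 0.0
```

Request:
servo_tool --pt "0 0 0 0.06 0" --pt "0 0 0 0.06 0" --pt "0 0 0 0 0" --pt "0 0 0 0 0"

```text
t: 21.7
tcp_pos: [0.5967, -0.1507, 0.0052]
ee_rot: [3.141, 0.002, 1.895]
force: [-19.1, 1.7, 49.7]
width: -0.0
```

Contact was hard: 50 N within 1 mm of travel, so the leaf is on its stop. I'll rise, clear the area and check.

Request:
servo_tool --pt "0 0 0 -0.1 0" --pt "0 0 0 -0.4 0" --pt "0 0 0 -0.8 0" --pt "0 0 0 -1 0" --pt "0 0 0 -1 0" --pt "0 0 0 -1 0" --pt "0 -0.3 -0.3 -0.5 0" --pt "0 -0.5 -0.6 0 0" --pt "0 -0.5 -0.6 0 0" --pt "0 -0.5 -0.6 0 0" --pt "0 -0.5 -0.6 0 0" --pt "0 -0.3 -0.3 0 0" --pt "0 0 0 0 0" --pt "0 0 0 0 0"

```text
t: 22.87
tcp_pos: [0.5359, -0.2533, 0.1467]
ee_rot: [3.141, -0.0, 1.894]
force: [0.7, 1.3, -0.6]
width: 0.003
```

```bash
python3 - <<'E'
from h import *
import cv2
report()
im=get_image("scene");a=im[150:250,170:300];cv2.imwrite("pics/s20.png",cv2.resize(a,None,fx=6,fy=6,interpolation=cv2.INTER_CUBIC))
w=get_image("wrist");cv2.imwrite("pics/w20.png",cv2.resize(w,None,fx=1.5,fy=1.5))
d=cv2.absdiff(im,cv2.imread("pics/scene0.png")).max(2);cv2.imwrite("pics/d20.png",np.uint8(d>40)*255)
E
```

```text
t 22.87 jig mm [ -91.5 -189.2  146.7] yaw rel 89.84 rot [ 3.141 -0.     1.894] F [ 0.7  1.3 -0.6] w 0.003
```

View pics/s20.png

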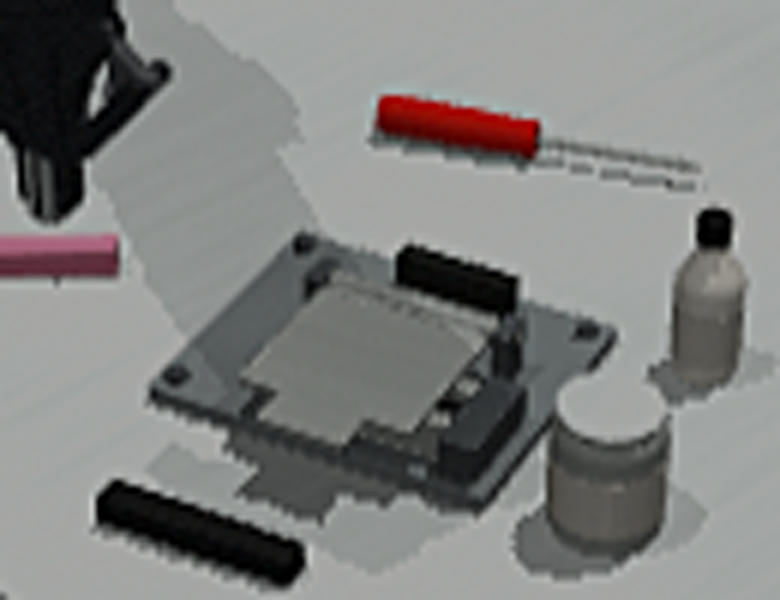

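View pics/w20.png

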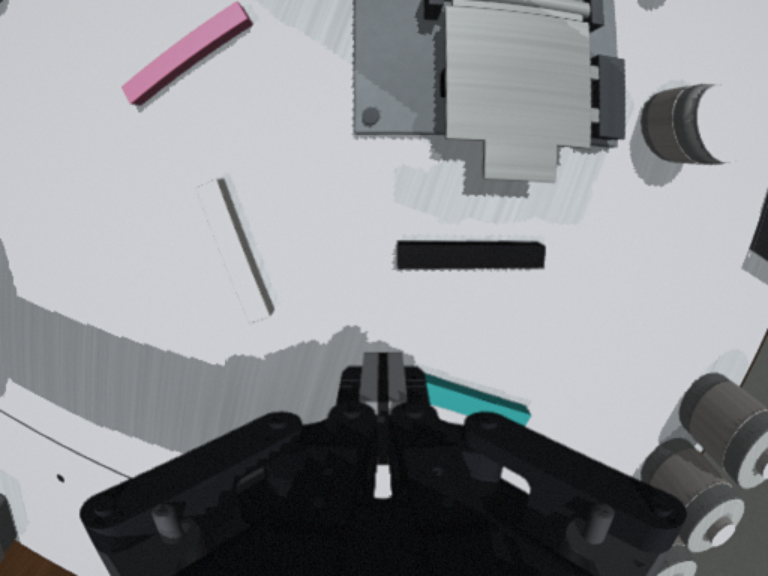

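View pics/d20.png

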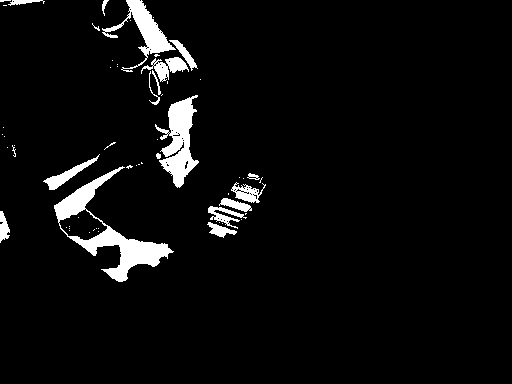

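```bash
python3 - <<'E'
from h import *
import cv2
w=get_image("wrist");cv2.imwrite("pics/w21.png",cv2.resize(w[20:110,270:430],None,fx=4.8,fy=4.8,interpolation=cv2.INTER_CUBIC))
for u in(440,441,442): print(wz(u/1.5,83/1.5,.030),wz(u/1.5,83/1.5,.012))
print("leaf edge",wz(445/1.5,83/1.5,.043)); print("stop face",wz(597/1.5,83/1.5,.036))
E
```

```text
[-50.83795683 -60.04345516  30.        ] [-48.52905894 -56.71516929  12.        ]
[-50.17603671 -60.0158452   30.        ] [-47.82694727 -56.68588286  12.        ]
[-49.51373393 -59.98775308  30.        ] [-47.1244297 -56.656085   12.       ]
leaf edge [-49.33730599 -62.31060456  43.        ]
stop face [ 59.63111958 -50.36316365  36.        ]
```

View pics/w21.png

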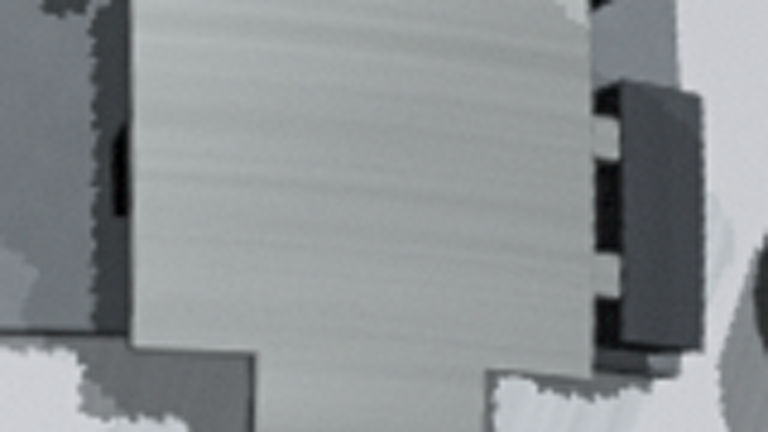

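The strip's near end measures x ≈ −50.5 ± 1 (home is −50), with black reaching the stop face at (610,205). The leaf is flat, and the difference image shows only the arm and its shadow, the leaf and the strip changed. I'll hand in the job.

```bash
python3 - <<'E'
from bench import robot
print(robot.close_job()); print(robot.state()["t"])
E
```

```text
the job is handed in; nothing more can be done
None
the job is handed in; nothing more can be done
```

I pushed the strip home with shut fingertips and flipped the leaf over by its tab until it was flat over the strip. Then I let go and pressed the tab down from above as a check. I moved the arm clear and handed the job in at about 23 s; `close_job()` gives no verdict.

**Last checks**
- **Strip:** its near end measured x ≈ −50.5 mm (home is −50) and y ≈ −60. The push force rose to 14 N at the stop.
- **Leaf:** it looks flat in both the scene and wrist views. It met its stop with 37 N on the gripped tab, and pressing it from above gave 50 N of hard contact.
- **Other objects:** a scene image compared with the first one shows only the arm and its shadow, the leaf and the strip changed. Anything hidden behind the arm was not visible to that check.

**What disagreed or failed**
- **TCP reading:** the real fingertips sat about 40 mm higher than the reported TCP (roughly 50 mm with the fingers open). My first push therefore passed over the strip without touching it. I measured the offset in the images and by contact, and allowed for it from then on.
- **Jig pose:** my first fit from the scene view gave a wrong yaw of 50° because I mislabelled one plate corner. With that fixed, both views agreed on about 18.7°.

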